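# Lay up a laminated joiner's mallet on its gluing jig

### The arm

A 6-joint arm with a two-finger parallel gripper is mounted at the origin on a cart in front of the work surface, level with it; the furniture and walls round the work are solid. World frame = base frame: x ahead of the robot, y to its left, z up, the work surface at z = 0. Lengths are in m, angles in rad, forces in N, time in s.
With the tool pointing down it reaches from about 0.275 to 0.75 m from the base axis. Payload 10.2 kg.
Tool frame: the origin (TCP) lies where the fingers leave the gripper's body, on its centre line; the fingertips stand 64 mm ahead of it and the grasp point (between the pads) lies 45 mm ahead of it (manip.tip_extent is the distance from the TCP to the fingertips, in m); z points along the fingers, y is the line along which they close (so a half turn about z gives the same grasp; the last joint's range is limited). The gripper opens to 88 mm and grips with 3 to 60 N. Pads are 18 mm wide; open, the fingers measure 123 mm over their backs; the gripper's body (75 mm by 187 mm) begins 45 mm behind the grasp point.
Start: joints at [-1.557, 0.313, 1.498, -0, 1.331, -0.223], TCP at [0.123, -0.51, 0.303] pointing down, gripper open.
Joint ranges: [-2.94, 2.94], [-0.97, 2.17], [0.19, 2.56], [-1.23, 4.37], [0.02, 3.11], [-2.88, 2.88]. Speed limits (rad/s): [2.39, 2.39, 3.01, 3.14, 3.14, 3.14].

### API

Orientations are given as a 3x3 rotation matrix whose columns are the frame's x, y, z axes.
In Python, from bench import get_obs, imaging, ticket, manip gives the robot as it stands.
- The arm moves only by the tool drive_tool, never from a script. Its argument "commands" is a list of rows, each a list of 3 entries, a list of its own where there are three numbers: the shift along the tool's x, y, z in m, then the turn about the tool's z in degrees, then the opening, from -1 (shut) to 1 (fully open). A call has 1 to 8 rows; each row shifts and turns the commanded pose from where the row before left it, along the tool's axes as they then stand; what a row does not reach is not made up. A row lasts 1/12 s, in which the tool goes at most 41.7 mm and 7.16 degrees, less where a joint would pass 70% of its speed; a pose out of reach is approached as far as the arm can. A call with a gripper value outside its range is refused whole. The fingers move at their own pace and stop on an object; "squeeze" is the grip in N (left out, the last holds). Time passes only in rows, so rows that do not move let the fingers close. It gives the time, the measured TCP pose, the force, the opening and the grip force at its end, in the units of the state.
- get_obs(): the state, without advancing time (a new reading comes with each control period).
- imaging.grab_frame(name): name is "scene" or "top" or "wrist"; returns the picture (420x560x3 uint8, blue, green, red); there is no depth.
- imaging.camera_info(name): a dict with "intrinsics" (3x3 intrinsics, pixels), "rvec" (rotation vector, rad) and "tvec" (3), from world to camera coordinates, as OpenCV has them. Camera axes: x right, y down, z forward; pixel columns grow to the right and rows downward; lengths in m; the calibration is good to about 2 mm. A picture is of the moment at which its call begins: read the wrist's pose just before it. camera_info takes no time and is no camera call; for the wrist camera it gives the pose at the moment of the call.
- ticket.close_job(): hands the job in; it is judged then, once.
The state is a dict: "time": time; "joints": joint angles; "qvel": joint speeds; "joint_efforts": joint torques, N m; "eef_pos": TCP position; "tcp_rot": TCP orientation; "force": force on the tool from outside, world axes, zero at the start; "ft_torque": the same for the moment, N m; "gripper_width": opening from 0.0 (shut) to 1.0 (fully open); "finger_force": force on a finger pad.
Only numpy, scipy, OpenCV 4.12 (cv2) and the standard library are available. Lean on these libraries where they do the work, as an engineer would, in place of code of your own. Each camera call takes 0.05 s, during which the arm holds its last target. There are 200 camera calls.

### The job

Lay up the wooden mallet dry on the T-shaped jig, ready for gluing: the plain cheek flat on the board between the pegs, on top of it the dark block at its left end and the pale block at its right end (left and right as you look from the handle rest towards the pegs), and the handle between the two blocks, its tenon end flush with the far side of the head and its grip lying on the rest. Then close the head with the other cheek on top, brass button up, all edges of the head in line.

Things in the scene. Friction and masses are not known exactly. Their poses are not given: they have to be found in the camera images.
- jig_seat (a point): Fixed T-shaped plywood jig, 12 mm thick. Point: on the board's top, centre of the pencilled 60 x 164 mm head seat. x: from handle rest to seat (away from robot), y: left. Seat pegs 12 mm thick, 44 mm high above board, at x +-18, y +-92 mm (4 mm play at each end). Rest: block 30 x 84 mm at x -150, top 24 mm above board; its pegs, 10 mm thick, at y +-29, stand 17 mm over it. Laid-up handle's middle: x -85.
- plain_cheek_mid (a point): Middle (half-way up) of the plain cheek, a loose reddish-brown wooden board of 60 x 164 x 24 mm (x, y, z) without any mark, lying flat; y is its long axis. 0.14 to 0.22 kg. Keep the arm clear of the fixed sandpaper rack (0.38 m tall) behind the cheeks and blocks: its nearest corner is 0.68 m ahead of the robot and 0.13 m to the left.
- button_cheek_mid (a point): Middle (half-way up) of the other cheek, a loose reddish-brown wooden board of 60 x 164 x 24 mm (x, y, z) with a round brass button of 32 mm let in flush in the middle of its upper face, lying flat with the button up; y is its long axis. 0.14 to 0.22 kg.
- dark_block_mid (a point): Middle (half-way up) of the dark block, a loose square block of dark brown wood, 60 x 60 x 28 mm high, lying flat; 0.06 to 0.1 kg. Any of its four ways round will do. Laid up, its middle is 52 mm to the left of the cheek's middle.
- pale_block_mid (a point): Middle (half-way up) of the pale block, a loose square block of pale wood, 60 x 60 x 28 mm high, lying flat; 0.06 to 0.1 kg. Any of its four ways round will do. Laid up, its middle is 52 mm to the right of the cheek's middle, which leaves a gap of 44 mm between the blocks.
- handle_mid (a point): Middle (half-way along and up) of the loose mallet handle, a straight bar of pale wood 230 mm long (x), 27 mm high, lying flat, 0.11 to 0.19 kg, balanced here. The end towards +x is the tenon: square edges, 34 mm wide, two dark saw kerfs. The rest is a grip 32 mm wide with rounded edges and a small dark hole near the -x end.
There are look-alikes about, which are no part of the job. What is shaped like the part that bears pale_block_mid but purple is not meant.

How it is judged:
By the outcome, as a careful person would: the job done as asked, in the order asked, and still so for the second after the job is handed in, with the robot touching nothing.
It also fails if it takes over 125 s, if anything falls off the work surface, if the arm or the gripper's body presses on something with over 40 N, if the wrist force passes 120 N, or if a joint passes its speed limit or range.

## Working session

There is one attempt and no reset: what is moved stays moved. The work goes in short steps, Python scripts to look and compute and a tool call to move; the robot and the scene stay as the last step left them, time stands still between calls to the robot, and variables do not carry over. Pictures are saved under pics/ and viewed, at most 14 in all, crops included, and the job is handed in when it is done.

Besides the shell and the picture viewer there is one more tool, called after "Emit:" by a JSON object that holds its "fn" and its "kwargs". drive_tool: Moves the arm, as the interface text tells. Its arguments: {"type":"object","properties":{"commands":{"type":"array","items":{"type":"array"}},"squeeze":{"type":"number"}},"required":["commands"]}

```bash
mkdir -p pics; ls
python3 - <<'E'
from bench import get_obs, imaging, ticket, manip
import cv2,numpy as np
o=get_obs();print(o['time'],o['eef_pos'],o['tcp_rot'],o['gripper_width'],manip.tip_extent)
for n in ['scene','top']:
    cv2.imwrite(f'pics/{n}0.png',imaging.grab_frame(n))
    i=imaging.camera_info(n);R=cv2.Rodrigues(i['rvec'])[0];print(n,i['intrinsics'],-R.T@i['tvec'],R)
E
```

```text
pics
0.0 [ 0.12314742 -0.51018525  0.30216958] [[ 9.72094739e-01  2.34588612e-01 -2.91643244e-05]
 [ 2.34588462e-01 -9.72093961e-01  1.25913716e-03]
 [ 2.67028774e-04 -1.23084222e-03 -9.99999207e-01]] 0.9989303104714672 0.064
scene [[461.6510276    0.         285.58913331]
 [  0.         461.6510276  214.04819775]
 [  0.           0.           1.        ]] [-0.73970149  0.293599    0.82254707] [[-0.1855829  -0.98258017  0.00975735]
 [-0.53282237  0.09228257 -0.84118027]
 [ 0.82562662 -0.16130761 -0.54066676]]
top [[486.14852896   0.         276.33102571]
 [  0.         486.14852896 207.52755744]
 [  0.           0.           1.        ]] [0.23858577 0.09832412 1.59440633] [[ 0.01306498 -0.99989194  0.00673943]
 [-0.98624887 -0.01399664 -0.16467318]
 [ 0.16474972 -0.00449531 -0.98632516]]
```

View pics/top0.png

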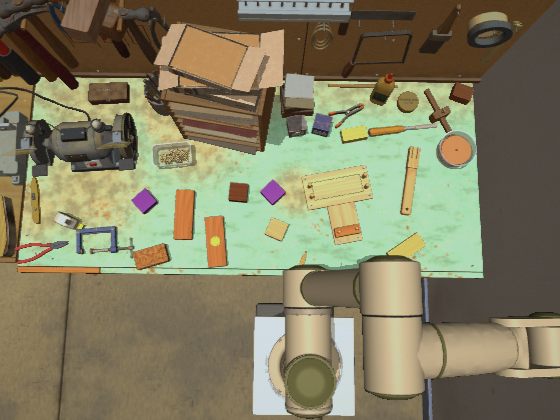

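View pics/scene0.png

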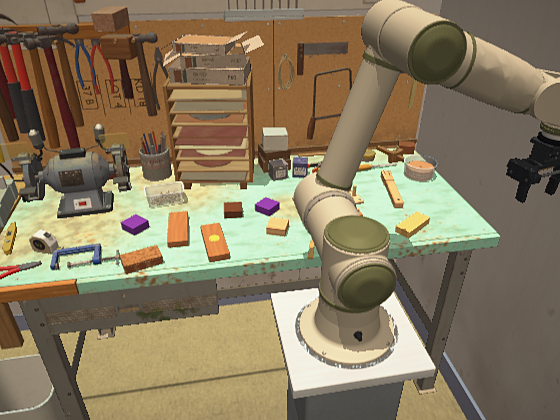

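The top view shows the plain cheek at about (184,214), the button cheek at (216,241), the dark block at (238,191) and the pale block at (277,229). The jig seat is at (337,187) with its rest at (347,231), and the handle is at (411,180). The purple blocks are decoys. I'll zoom in and measure.

```bash
cat > h.py <<'E'
from bench import get_obs, imaging, ticket, manip
import cv2,numpy as np
def cam(n):
    i=imaging.camera_info(n);R=cv2.Rodrigues(np.array(i['rvec'],float))[0];return i['intrinsics'],R,np.array(i['tvec'],float).ravel()
def cast(px,z,c):
    K,R,t=c;px=np.atleast_2d(px).astype(float)
    d=(R.T@(np.linalg.inv(K)@np.c_[px,np.ones(len(px))].T)).T;o=-R.T@t
    return o+d*((z-o[2])/d[:,2])[:,None]
def proj(P,c):
    K,R,t=c;p=(K@(R@np.atleast_2d(P).T+t[:,None])).T;return p[:,:2]/p[:,2:]
def rect(mask,z,c):
    "largest blob: hull cast on plane z, min-area rect: centre, sides, angle of long axis (deg)"
    cs=cv2.findContours(mask.astype('uint8'),cv2.RETR_EXTERNAL,cv2.CHAIN_APPROX_NONE)[0]
    k=max(cs,key=cv2.contourArea)
    P=cast(k[:,0],z,c)[:,:2].astype(np.float32)*1000
    (cx,cy),(w,h),a=cv2.minAreaRect(P)
    if w<h: w,h,a=h,w,a+90
    return np.round([cx,cy,w,h,(a+90)%180-90],1),cv2.boundingRect(k)
E
python3 - <<'E'
from h import *
im=cv2.imread('pics/top0.png')
cv2.imwrite('pics/top0z.png',cv2.resize(im[150:280,160:440],None,fx=2.85,fy=2.85,interpolation=cv2.INTER_CUBIC))
c=cam('top');hsv=cv2.cvtColor(im,cv2.COLOR_BGR2HSV)
for n,p in dict(pl=(184,214),bu=(211,255),dk=(238,191),pa=(277,229),h=(410,190),jig=(320,192),bg=(260,250)).items():
    print(n,hsv[p[1],p[0]],cast(p,.024,c)[0].round(3))
E
```

```text
pl [ 12 173 205] [0.475 0.392 0.024]
bu [ 13 174 210] [0.343 0.299 0.024]
dk [ 10 174 120] [0.554 0.218 0.024]
pa [ 23 114 210] [0.43  0.088 0.024]
h [ 22 118 211] [ 0.566 -0.349  0.024]
jig [ 26  96 210] [ 0.555 -0.052  0.024]
bg [ 66  54 221] [0.361 0.142 0.024]
```

View pics/top0z.png

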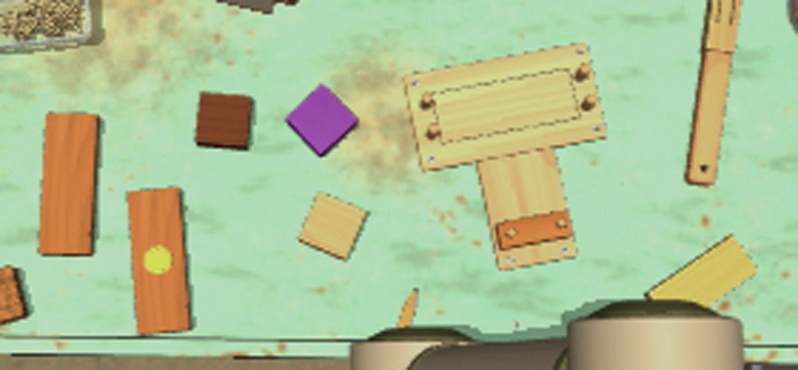

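The zoom shows all the parts clearly. The handle's tenon with its kerfs points away from the robot, and the jig is turned about 13°. Next, rough poses.

Run:
```python
from h import *
im=cv2.imread('pics/top0.png');c=cam('top');hsv=cv2.cvtColor(im,cv2.COLOR_BGR2HSV)
wood=(hsv[...,0]<32)&(hsv[...,1]>80)
def at(m,p,r,z):
    w=np.zeros(m.shape,'uint8');w[p[1]-r:p[1]+r,p[0]-r:p[0]+r]=1
    return rect(m&(w>0),z,c)
print('plain',at((hsv[...,1]>140)&wood,(184,214),32,.024))
print('button',at((hsv[...,1]>140)&wood,(216,241),32,.024))
print('dark',at((hsv[...,1]>120)&(hsv[...,2]<160),(238,191),15,.028))
print('pale',at((hsv[...,1]>85)&wood,(277,229),15,.028))
print('handle',at(wood,(411,180),40,.027))
o=get_obs();print(o['joints'])
K,R,t=cam('wrist');Rt=o['tcp_rot'];
print(K, 'cam in tool',Rt.T@(-R.T@t-o['eef_pos']),'\n',(R@Rt).T.round(3))
# jig pixel points from zoom: dashed corners, rest screws
z=np.array([[432,98],[572,68],[582,118],[443,145]])/2.85+[160,150]
P=cast(z,.012,c);print(P.round(4),P.mean(0))
r=np.array([[512,233],[562,223]])/2.85+[160,150];print(cast(r,.05,c))
```

```text
plain (array([ 4.745e+02,  3.931e+02,  1.624e+02,  5.860e+01, -4.000e-01]), (174, 190, 20, 50))
button (array([388.4, 287.3, 162.1,  57.9,   6.3]), (205, 216, 22, 51))
dark (array([549.9, 217.8,  61.1,  57.8,  -4.3]), (229, 183, 19, 19))
pale (array([430.1,  91. ,  61.7,  59.3, -22.5]), (265, 218, 23, 23))
handle (array([ 597.6, -348.1,  232. ,   38.5,   -9.6]), (400, 147, 20, 68))
[-1.55737291e+00  3.13370081e-01  1.49834653e+00  1.69861784e-05
  1.33099393e+00 -2.23397812e-01]
[[318.1687259    0.         274.36267151]
 [  0.         318.1687259  211.76776582]
 [  0.           0.           1.        ]] cam in tool [ 0.06532826  0.00120864 -0.08168209] 
 [[ 0.    -0.967 -0.255]
 [ 1.     0.001 -0.001]
 [ 0.001 -0.255  0.967]]
[[ 0.5826 -0.0252  0.012 ]
 [ 0.621  -0.1894  0.012 ]
 [ 0.5614 -0.2001  0.012 ]
 [ 0.527  -0.038   0.012 ]] [ 0.57301132 -0.11318326  0.012     ]
[[ 0.42090542 -0.11215994  0.05      ]
 [ 0.432982   -0.16847093  0.05      ]]
```

Emit:
{"fn": "drive_tool", "kwargs": {"commands": [[[0,0,0],-6.9,1],[[0,0,0],-6.9,1],[[0,0,0],-6.9,1],[[0,0,0],-6.9,1],[[0,0,0],-6.9,1],[[0,0,0],-6.9,1],[[0,0,0],-6.9,1]]}}

```text
time: 0.68
eef_pos: [0.1232, -0.5102, 0.3024]
tcp_rot: [[0.466, 0.885, -0.0], [0.885, -0.466, 0.001], [0.001, -0.0, -1.0]]
force: [-0.3, -0.4, 0.2]
gripper_width: 0.999
finger_force: 0.0
```

Emit:
{"fn": "drive_tool", "kwargs": {"commands": [[[0,0,0],-6.9,1],[[0,0,0],-6.9,1],[[0,0,0],-6.9,1],[[0,0,0],-6.9,1],[[0,0,0],-6.9,1],[[0,0,0],-6.9,1]]}}

```text
time: 1.18
eef_pos: [0.1231, -0.5103, 0.3024]
tcp_rot: [[-0.235, 0.972, -0.0], [0.972, 0.235, 0.001], [0.001, 0.0, -1.0]]
force: [-0.5, -0.1, -0.2]
gripper_width: 1.0
finger_force: 0.0
```

Emit:
{"fn": "drive_tool", "kwargs": {"commands": [[[0.0194,0.03,0],0,1],[[0.0194,0.03,0],0,1],[[0.0194,0.03,0],0,1],[[0.0194,0.03,0],0,1],[[0.0194,0.03,0],0,1],[[0.0194,0.03,0],0,1],[[0.0194,0.03,0],0,1],[[0.0194,0.03,0],0,1]]}}

```text
time: 1.85
eef_pos: [0.322, -0.3027, 0.3026]
tcp_rot: [[-0.229, 0.973, -0.0], [0.973, 0.229, 0.0], [0.0, -0.0, -1.0]]
force: [1.1, -0.1, 0.6]
gripper_width: 1.001
finger_force: 0.0
```

Emit:
{"fn": "drive_tool", "kwargs": {"commands": [[[0.0194,0.03,0],0,1],[[0.0194,0.03,0],0,1],[[0.0194,0.03,0],0,1],[[0.0194,0.03,0],0,1],[[0.0194,0.03,0],0,1],[[0.0194,0.03,0],0,1],[[0.0194,0.03,0],0,1],[[0.0194,0.03,0],0,1]]}}

```text
time: 2.52
eef_pos: [0.52, -0.0964, 0.3025]
tcp_rot: [[-0.23, 0.973, -0.0], [0.973, 0.23, 0.0], [0.0, -0.0, -1.0]]
force: [0.1, -0.8, -0.6]
gripper_width: 1.002
finger_force: 0.0
```

Emit:
{"fn": "drive_tool", "kwargs": {"commands": [[[0,0,0],0,1],[[0,0,0],0,1]]}}

```text
time: 2.68
eef_pos: [0.5195, -0.097, 0.3021]
tcp_rot: [[-0.232, 0.973, -0.001], [0.973, 0.232, 0.0], [0.001, -0.001, -1.0]]
force: [0.3, -1.1, -0.3]
gripper_width: 1.001
finger_force: 0.0
```

Run:
```python
from h import *
o=get_obs();c=cam('wrist');im=imaging.grab_frame('wrist');cv2.imwrite('pics/jig.png',im)
import pickle;pickle.dump(c,open('pics/jig.pkl','wb'));print(o['time'],o['eef_pos'],o['joints'])
```

```text
2.6833 [ 0.51952155 -0.09696288  0.30207781] [-4.06344926e-01  3.21533890e-01  1.48763486e+00 -1.34865776e-04
  1.33357009e+00 -6.40632898e-01]
```

View pics/jig.png

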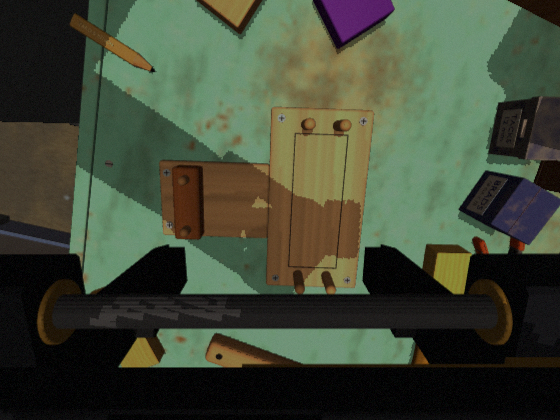

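The wrist view shows the jig. The pencilled seat corners are near (296,133), (347,136), (338,268) and (289,267), and the rest is at (188,203). I'll fit the pencil lines to get a precise pose.

Run:
```python
from h import *
import pickle
c=pickle.load(open('pics/jig.pkl','rb'));g=cv2.cvtColor(cv2.imread('pics/jig.png'),cv2.COLOR_BGR2GRAY)
bh=cv2.morphologyEx(g,cv2.MORPH_BLACKHAT,np.ones((7,7))).astype(float)
C=np.array([[296,133],[347,136],[338,268],[289,267]],float)
L=[]
for i in range(4):
    a,b=C[i],C[(i+1)%4];n=np.array([-(b-a)[1],(b-a)[0]])/np.linalg.norm(b-a);pts=[]
    for s in np.linspace(.1,.9,60):
        q=a+s*(b-a);k=np.arange(-4,4.1,.5);S=q+k[:,None]*n
        v=cv2.remap(bh.astype(np.float32),S[:,0].astype(np.float32)[None],S[:,1].astype(np.float32)[None],1)[0]
        if v.max()>12: w=v*(v>.5*v.max());pts.append(q+n*(w@k/w.sum()))
    P=cast(np.array(pts),.012,c)[:,:2].astype(np.float32)
    l=cv2.fitLine(P,cv2.DIST_HUBER,0,.001,.001).ravel();L.append(l);print(len(pts),l,np.degrees(np.arctan2(l[1],l[0]))%180)
X=[]
for i in range(4):
    l,m=L[i-1],L[i];s=np.linalg.solve(np.c_[l[:2],-m[:2]],m[2:]-l[2:]);X.append(l[2:]+s[0]*l[:2])
X=np.array(X);print(X.round(4),X.mean(0),[np.linalg.norm(X[i]-X[i-1]) for i in range(4)])
# rest pegs tops
print(cast([[182,180],[185,231]],.053,c))
```

```text
60 [ 0.98121035  0.19294089  0.56078005 -0.02767409] 11.124461
60 [ 0.19879399 -0.9800413   0.6011452  -0.09180036] 101.466446
60 [ 0.98022926  0.19786519  0.5976482  -0.1873557 ] 11.412148
60 [ 0.19767089 -0.9802684   0.5476839  -0.13033052] 101.400795
[[ 0.5283 -0.0341]
 [ 0.5871 -0.0225]
 [ 0.6196 -0.1829]
 [ 0.5607 -0.1948]] [ 0.573919   -0.10857566] [np.float32(0.16398585), np.float32(0.059942428), np.float32(0.16368496), np.float32(0.060129266)]
[[ 0.42275531 -0.10822284  0.053     ]
 [ 0.43497242 -0.16301549  0.053     ]]
```

Emit:
{"fn": "drive_tool", "kwargs": {"commands": [[[0,0,0],-7,1],[[0,0,0],-7,1],[[0,0,0],-7,1],[[0,0,0],-7,1],[[0,0,0],-7,1],[[0,0,0],-7,1],[[0,0,0],-7,1],[[0,0,0],-7,1]]}}

```text
time: 3.4
eef_pos: [0.5183, -0.0994, 0.3028]
tcp_rot: [[-0.937, 0.35, -0.0], [0.35, 0.937, -0.0], [0.0, -0.0, -1.0]]
force: [0.3, -0.4, -0.4]
gripper_width: 0.998
finger_force: 0.0
```

Emit:
{"fn": "drive_tool", "kwargs": {"commands": [[[0,0,0],-7,1],[[0,0,0],-7,1],[[0,0,0],-6.6,1]]}}

```text
time: 3.65
eef_pos: [0.5183, -0.0993, 0.3027]
tcp_rot: [[-1.0, -0.002, -0.0], [-0.002, 1.0, -0.0], [0.0, -0.0, -1.0]]
force: [0.4, 0.5, -0.3]
gripper_width: 1.001
finger_force: 0.0
```

Emit:
{"fn": "drive_tool", "kwargs": {"commands": [[[0.0032,0.035,0],0,1],[[0.0032,0.035,0],0,1],[[0.0032,0.035,0],0,1],[[0.0032,0.035,0],0,1],[[0.0032,0.035,0],0,1],[[0.0032,0.035,0],0,1],[[0.0032,0.035,0],0,1]]}}

```text
time: 4.23
eef_pos: [0.4967, 0.1472, 0.3029]
tcp_rot: [[-1.0, 0.004, 0.0], [0.004, 1.0, -0.0], [-0.0, -0.0, -1.0]]
force: [1.0, 0.5, -0.6]
gripper_width: 1.0
finger_force: 0.0
```

Emit:
{"fn": "drive_tool", "kwargs": {"commands": [[[0.0032,0.035,0],0,1],[[0.0032,0.035,0],0,1],[[0.0032,0.035,0],0,1],[[0.0032,0.035,0],0,1],[[0.0032,0.035,0],0,1],[[0.0032,0.035,0],0,1],[[0.0032,0.035,0],0,1],[[0,0,0],0,1]]}}

```text
time: 4.9
eef_pos: [0.4745, 0.3951, 0.3022]
tcp_rot: [[-1.0, -0.0, -0.001], [-0.0, 1.0, 0.001], [0.001, 0.001, -1.0]]
force: [-0.5, -0.3, -0.4]
gripper_width: 1.001
finger_force: 0.0
```

```bash
cat >> h.py <<'E'
import pickle
SEAT=np.array([.5739,-.1086]);JY=11.4
def state():
    o=get_obs();R=o['tcp_rot'];psi=np.degrees(np.arctan2(R[1,0],R[0,0]))
    print('t',o['time'],'tcp',o['eef_pos'].round(4),'psi',psi.round(2),'w',o['gripper_width'],'F',np.round(o['force'],1),'j1,6',o['joints'][[0,5]].round(2));return o,psi
def wrist(name):
    c=cam('wrist');im=imaging.grab_frame('wrist');cv2.imwrite(f'pics/{name}.png',im);pickle.dump(c,open(f'pics/{name}.pkl','wb'));return im,c
def go(xy,z,psi):
    "tool-frame shift (mm) after the turn (deg)"
    o,p=state();t=(-(psi-p)+180)%360-180;d=np.array([xy[0],xy[1],z])-o['eef_pos'];a=np.radians(psi)
    print('turn',t.round(1),'then shift mm',(1e3*np.array([d[0]*np.cos(a)+d[1]*np.sin(a),d[0]*np.sin(a)-d[1]*np.cos(a),-d[2]])).round(1))
E
python3 - <<'E'
from h import *
state();im,c=wrist('pl');hsv=cv2.cvtColor(im,cv2.COLOR_BGR2HSV)
print(hsv[proj([.4745,.393,.024],c).astype(int)[0][1],proj([.4745,.393,.024],c).astype(int)[0][0]],proj([.4745,.393,.024],c))
E
```

```text
t 4.9 tcp [0.4745 0.3951 0.3022] psi -179.98 w 1.0012506324027275 F [-0.5 -0.3 -0.4] j1,6 [ 0.5  -1.07]
[ 12 207  85] [[273.01210009 186.40445327]]
```

View pics/pl.png

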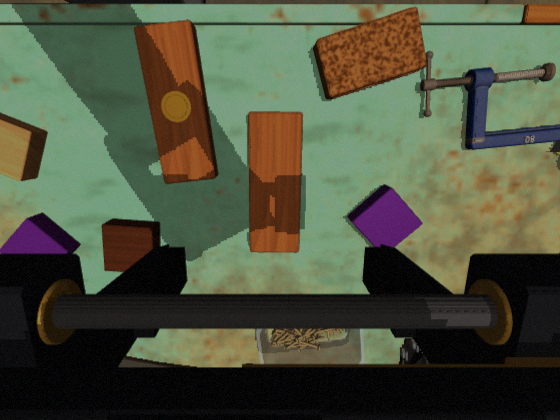

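The wrist view shows the plain cheek at (275,182), clear of everything else. The button cheek is at (176,102) and the dark block at (131,245).

```bash
cat >> h.py <<'E'
def win(m,x0,x1,y0,y1):
    w=np.zeros(m.shape,bool);w[y0:y1,x0:x1]=1;return m&w
E
python3 - <<'E'
from h import *
im=cv2.imread('pics/pl.png');c=pickle.load(open('pics/pl.pkl','rb'));hsv=cv2.cvtColor(im,cv2.COLOR_BGR2HSV)
m=(hsv[...,0]<22)&(hsv[...,1]>140)
print(rect(win(m,230,310,100,265),.024,c));print(rect(win(m,125,225,10,195),.024,c))
r,_=rect(win(m,230,310,100,265),.024,c)
go(r[:2]/1e3,.070,180+r[4])
E
```

```text
(array([ 4.734e+02,  3.947e+02,  1.609e+02,  5.880e+01, -4.000e-01]), (248, 112, 55, 140))
(array([387. , 290.8, 162. ,  61.7,   6.3]), (134, 20, 84, 163))
t 4.95 tcp [0.4752 0.3929 0.3022] psi 179.96 w 1.0017405473928491 F [ 0.4 -0.7  0.3] j1,6 [ 0.5  -1.07]
turn 0.4 then shift mm [  1.8   1.8 232.2]
```

Emit:
{"fn": "drive_tool", "kwargs": {"commands": [[[0.0018,0.0018,0.03],0.4,1],[[0,0,0.035],0,1],[[0,0,0.035],0,1],[[0,0,0.035],0,1],[[0,0,0.035],0,1],[[0,0,0.03],0,1],[[0,0,0.02],0,1],[[0,0,0.012],0,1]]}}

```text
time: 5.62
eef_pos: [0.4737, 0.3913, 0.0684]
tcp_rot: [[-1.0, 0.012, -0.003], [0.012, 1.0, -0.002], [0.003, -0.002, -1.0]]
force: [-0.1, -0.3, -0.5]
gripper_width: 1.001
finger_force: 0.0
```

Emit:
{"fn": "drive_tool", "kwargs": {"commands": [[[0,0,0],0,1],[[0,0,0],0,-1],[[0,0,0],0,-1],[[0,0,0],0,-1],[[0,0,0],0,-1],[[0,0,0],0,-1],[[0,0,0],0,-1],[[0,0,0],0,-1]], "squeeze": 25}}

```text
time: 6.28
eef_pos: [0.474, 0.3941, 0.0718]
tcp_rot: [[-1.0, 0.009, 0.002], [0.009, 1.0, 0.001], [-0.001, 0.001, -1.0]]
force: [-0.3, -1.4, 6.9]
gripper_width: 0.679
finger_force: 25.0
```

Emit:
{"fn": "drive_tool", "kwargs": {"commands": [[[0,0,0],0,-1],[[0,0,0],0,-1],[[0,0,0],0,-1],[[0,0,0],0,-1]]}}

```text
time: 6.62
eef_pos: [0.474, 0.3941, 0.0718]
tcp_rot: [[-1.0, 0.009, 0.002], [0.009, 1.0, 0.001], [-0.002, 0.001, -1.0]]
force: [0.2, -2.3, 6.4]
gripper_width: 0.675
finger_force: 25.0
```

Emit:
{"fn": "drive_tool", "kwargs": {"commands": [[[0,0,-0.01],0,-1],[[0,0,-0.02],0,-1],[[0,0,-0.03],0,-1],[[0,0,-0.03],0,-1],[[0,0,-0.03],0,-1]]}}

```text
time: 7.03
eef_pos: [0.4732, 0.3937, 0.1924]
tcp_rot: [[-1.0, 0.009, -0.001], [0.009, 1.0, -0.0], [0.001, -0.0, -1.0]]
force: [0.0, 1.4, -1.8]
gripper_width: 0.678
finger_force: 25.0
```

Emit:
{"fn": "drive_tool", "kwargs": {"commands": [[[0,0,0],6.5,-1],[[0,0,0],6.5,-1],[[0,0,0],6.5,-1],[[0,0,0],6.5,-1],[[0,0,0],6.5,-1],[[0,0,0],6.5,-1]]}}

```text
time: 7.53
eef_pos: [0.4734, 0.3937, 0.1911]
tcp_rot: [[-0.768, 0.641, -0.0], [0.641, 0.768, -0.0], [0.0, -0.0, -1.0]]
force: [-0.6, -0.1, -2.1]
gripper_width: 0.675
finger_force: 25.0
```

Emit:
{"fn": "drive_tool", "kwargs": {"commands": [[[0,0,0],6.5,-1],[[0,0,0],6.5,-1],[[0,0,0],6.5,-1],[[0,0,0],6.5,-1],[[0,0,0],6.5,-1],[[0,0,0],6.6,-1]]}}

```text
time: 8.03
eef_pos: [0.4734, 0.3938, 0.1911]
tcp_rot: [[-0.192, 0.981, -0.0], [0.981, 0.192, -0.0], [-0.0, -0.0, -1.0]]
force: [-0.2, -0.6, -1.8]
gripper_width: 0.681
finger_force: 25.0
```

Emit:
{"fn": "drive_tool", "kwargs": {"commands": [[[-0.02,0,0],0,-1],[[-0.032,0,0],0,-1],[[-0.032,0,0],0,-1],[[-0.032,0,0],0,-1],[[-0.032,0,0],0,-1],[[-0.032,0,0],0,-1],[[-0.032,0,0],0,-1],[[-0.032,0,0],0,-1]]}}

```text
time: 8.7
eef_pos: [0.5216, 0.1531, 0.1912]
tcp_rot: [[-0.197, 0.98, -0.0], [0.98, 0.197, -0.0], [-0.0, -0.0, -1.0]]
force: [0.0, 0.4, -1.6]
gripper_width: 0.678
finger_force: 25.0
```

Emit:
{"fn": "drive_tool", "kwargs": {"commands": [[[-0.032,0,0],0,-1],[[-0.032,0,0],0,-1],[[-0.032,0,0],0,-1],[[-0.032,0,0],0,-1],[[-0.032,0,0],0,-1],[[-0.032,0,0],0,-1],[[-0.032,0,0],0,-1],[[-0.02,0,0],0,-1]]}}

```text
time: 9.37
eef_pos: [0.5699, -0.0874, 0.1911]
tcp_rot: [[-0.196, 0.981, 0.0], [0.981, 0.196, -0.001], [-0.001, 0.0, -1.0]]
force: [0.8, 0.3, -1.3]
gripper_width: 0.68
finger_force: 25.0
```

Emit:
{"fn": "drive_tool", "kwargs": {"commands": [[[-0.012,0,0],0,-1],[[0,0,0],0,-1],[[0,0,0],0,-1]]}}

```text
time: 9.62
eef_pos: [0.572, -0.0958, 0.1907]
tcp_rot: [[-0.197, 0.98, -0.001], [0.98, 0.197, 0.001], [0.001, -0.0, -1.0]]
force: [-0.3, 0.4, -2.2]
gripper_width: 0.681
finger_force: 25.0
```

Run:
```python
from h import *
go(SEAT,.12,90+JY);im,c=wrist('pl2')
```

```text
t 9.6167 tcp [ 0.572  -0.0958  0.1907] psi 101.35 w 0.6806788982766948 F [-0.3  0.4 -2.2] j1,6 [-0.37 -0.57]
turn -0.1 then shift mm [-12.9  -0.6  70.7]
```

View pics/pl2.png

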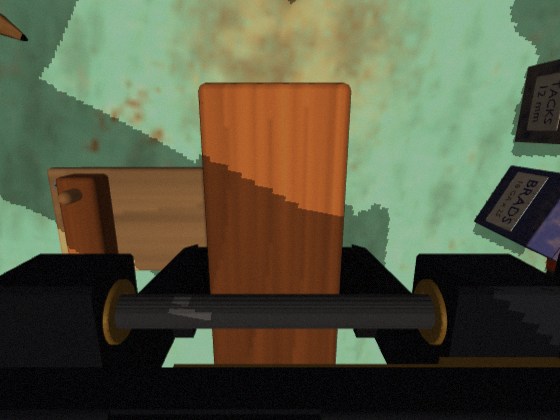

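The cheek is held level and square, with its left end at row 83. I'll check the in-hand offset from that end edge.

Run:
```python
from h import *
im=cv2.imread('pics/pl2.png');c=pickle.load(open('pics/pl2.pkl','rb'));hsv=cv2.cvtColor(im,cv2.COLOR_BGR2HSV)
m=win((hsv[...,0]<22)&(hsv[...,1]>140),190,365,70,240)
o,psi=state();R=o['tcp_rot']
col=[np.where(m[:,u])[0].min() for u in range(225,330,5)]
P=cast(np.c_[np.arange(225,330,5),col],o['eef_pos'][2]-.048,c)-o['eef_pos']
print((P@R)[:,0].round(4), np.median((P@R)[:,0]))
rows=range(110,230,20);e=[[np.where(m[r])[0].min() for r in rows],[np.where(m[r])[0].max() for r in rows]]
for k in e: print((((cast(np.c_[k,list(rows)],o['eef_pos'][2]-.048,c)-o['eef_pos'])@R)[:,1]).round(4))
```

```text
t 9.6667 tcp [ 0.5719 -0.0952  0.1907] psi 101.41 w 0.6782747517836282 F [ 0.3  0.3 -2. ] j1,6 [-0.37 -0.57]
[0.0801 0.0801 0.0801 0.0801 0.0801 0.0801 0.0801 0.0801 0.0801 0.0801
 0.0801 0.0801 0.0801 0.0801 0.0801 0.0801 0.0801 0.0801 0.0801 0.0801
 0.0801] 0.08007696475391063
[-0.0288 -0.0288 -0.0289 -0.0343 -0.0348 -0.0354]
[0.0292 0.0288 0.0289 0.0289 0.029  0.029 ]
```

Emit:
{"fn": "drive_tool", "kwargs": {"commands": [[[-0.0124,-0.0005,0],0,-1],[[0,0,0],0,-1],[[0,0,0.03],0,-1],[[0,0,0.03],0,-1],[[0,0,0.02],0,-1],[[0,0,0.01],0,-1],[[0,0,0],0,-1],[[0,0,0],0,-1]]}}

```text
time: 10.33
eef_pos: [0.5745, -0.1086, 0.1014]
tcp_rot: [[-0.197, 0.98, 0.001], [0.98, 0.197, -0.0], [-0.0, 0.001, -1.0]]
force: [0.1, -0.0, -1.2]
gripper_width: 0.677
finger_force: 25.0
```

Run:
```python
from h import *
go(SEAT,.084,90+JY)
```

```text
t 10.3333 tcp [ 0.5745 -0.1086  0.1014] psi 101.38 w 0.6768747557843539 F [ 0.1 -0.  -1.2] j1,6 [-0.39 -0.59]
turn -0.0 then shift mm [ 0.1 -0.6 17.4]
```

Emit:
{"fn": "drive_tool", "kwargs": {"commands": [[[0,0,0.01],0,-1],[[0,0,0.004],0,-1],[[0,0,0.002],0,-1],[[0,0,0.001],0,-1],[[0,0,0],0,-1]]}}

```text
time: 10.75
eef_pos: [0.5743, -0.1087, 0.084]
tcp_rot: [[-0.197, 0.98, 0.0], [0.98, 0.197, -0.0], [-0.0, 0.0, -1.0]]
force: [-0.0, 0.3, -1.8]
gripper_width: 0.676
finger_force: 25.0
```

Emit:
{"fn": "drive_tool", "kwargs": {"commands": [[[0,0,0.001],0,-1],[[0,0,0],0,-1]]}}

```text
time: 10.92
eef_pos: [0.5743, -0.1087, 0.0838]
tcp_rot: [[-0.197, 0.98, 0.001], [0.98, 0.197, -0.0], [-0.0, 0.001, -1.0]]
force: [-4.3, 0.5, 6.6]
gripper_width: 0.676
finger_force: 25.0
```

Emit:
{"fn": "drive_tool", "kwargs": {"commands": [[[0,0,0.001],0,-1],[[0,0,0],0,-1]]}}

```text
time: 11.08
eef_pos: [0.5744, -0.1087, 0.0838]
tcp_rot: [[-0.197, 0.98, 0.001], [0.98, 0.197, -0.001], [-0.001, 0.001, -1.0]]
force: [-8.0, 2.5, 16.8]
gripper_width: 0.676
finger_force: 25.0
```

Emit:
{"fn": "drive_tool", "kwargs": {"commands": [[[0,0,-0.001],0,-1],[[0,0,0],0,1],[[0,0,0],0,1],[[0,0,0],0,1],[[0,0,0],0,1],[[0,0,0],0,1],[[0,0,-0.02],0,1],[[0,0,-0.03],0,1]]}}

```text
time: 11.75
eef_pos: [0.573, -0.1082, 0.1308]
tcp_rot: [[-0.197, 0.98, -0.005], [0.98, 0.197, 0.002], [0.003, -0.005, -1.0]]
force: [0.8, -0.4, 0.4]
gripper_width: 1.002
finger_force: 0.0
```

Emit:
{"fn": "drive_tool", "kwargs": {"commands": [[[0,0,-0.035],0,1],[[0,0,-0.035],0,1],[[0,0,-0.035],0,1],[[0,0,-0.035],0,1],[[0,0,-0.025],0,1],[[0,0,0],0,1]]}}

```text
time: 12.25
eef_pos: [0.5751, -0.1089, 0.3034]
tcp_rot: [[-0.197, 0.98, 0.009], [0.98, 0.197, -0.004], [-0.005, 0.008, -1.0]]
force: [0.2, 0.2, 0.3]
gripper_width: 0.998
finger_force: 0.0
```

Run:
```python
from h import *
im,c=wrist('seat1');hsv=cv2.cvtColor(im,cv2.COLOR_BGR2HSV)
p=proj([*SEAT,.036],c)[0].astype(int);print(p)
m=(hsv[...,0]<18)&(hsv[...,1]>150)
r,b=rect(win(m,p[0]-60,p[0]+60,p[1]-100,p[1]+100),.036,c);print(r,b)
# dark block from pl.png
im2=cv2.imread('pics/pl.png');c2=pickle.load(open('pics/pl.pkl','rb'));h2=cv2.cvtColor(im2,cv2.COLOR_BGR2HSV)
for q in [(131,232),(131,245),(112,215),(100,250)]: print(h2[q[1],q[0]])
r,b=rect(win((h2[...,0]<18)&(h2[...,1]>110),95,165,210,285),.028,c2);print('dark',r,b)
go([.53,.20],.30,180+r[4])
```

```text
[271 185]
[ 568.8 -113.2  204.3   79.   -75.6] (233, 92, 71, 181)
[  8 203  78]
[ 10 205  76]
[ 63  67 155]
[ 62  64 151]
dark [546.7 223.5  66.8  65.9  -4.3] (102, 219, 57, 54)
t 12.3 tcp [ 0.5746 -0.1088  0.3002] psi 101.37 w 0.9991920170363701 F [0.1 0.2 0.2] j1,6 [-0.39 -0.59]
turn -74.3 then shift mm [6.760e+01 3.046e+02 2.000e-01]
```

View pics/seat1.png

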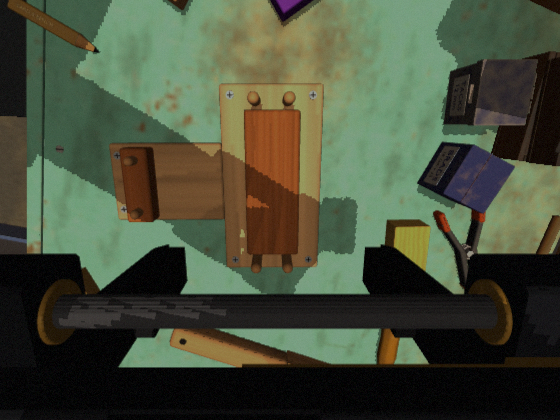

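The cheek sits between the pegs, spanning rows 110–254. Next, the dark block.

Emit:
{"fn": "drive_tool", "kwargs": {"commands": [[[0,0,0],-6.75,1],[[0,0,0],-6.75,1],[[0,0,0],-6.75,1],[[0,0,0],-6.75,1],[[0,0,0],-6.75,1],[[0,0,0],-6.75,1],[[0,0,0],-6.75,1],[[0,0,0],-6.75,1]]}}

```text
time: 12.97
eef_pos: [0.5739, -0.1085, 0.296]
tcp_rot: [[-0.911, 0.412, -0.003], [0.412, 0.911, 0.001], [0.003, -0.0, -1.0]]
force: [-0.2, -0.4, 0.2]
gripper_width: 1.0
finger_force: 0.0
```

Emit:
{"fn": "drive_tool", "kwargs": {"commands": [[[0,0,0],-6.75,1],[[0,0,0],-6.75,1],[[0,0,0],-6.75,1],[[0.0075,0.0338,0],0,1],[[0.0075,0.0338,0],0,1],[[0.0075,0.0338,0],0,1],[[0.0075,0.0338,0],0,1],[[0.0075,0.0338,0],0,1]]}}

```text
time: 13.63
eef_pos: [0.5489, 0.0642, 0.2962]
tcp_rot: [[-0.997, 0.077, -0.002], [0.077, 0.997, 0.0], [0.002, 0.0, -1.0]]
force: [0.9, -0.6, -0.0]
gripper_width: 0.997
finger_force: 0.0
```

Emit:
{"fn": "drive_tool", "kwargs": {"commands": [[[0.0075,0.0338,0],0,1],[[0.0075,0.0338,0],0,1],[[0.0075,0.0338,0],0,1],[[0.0075,0.0338,0],0,1],[[0,0,0],0,1],[[0,0,0],0,1]]}}

```text
time: 14.13
eef_pos: [0.5295, 0.201, 0.2963]
tcp_rot: [[-0.997, 0.074, -0.002], [0.074, 0.997, -0.001], [0.002, -0.001, -1.0]]
force: [-0.4, 0.5, 0.1]
gripper_width: 0.999
finger_force: 0.0
```

Run:
```python
from h import *
im,c=wrist('dk');hsv=cv2.cvtColor(im,cv2.COLOR_BGR2HSV)
p=proj([.5467,.2235,.028],c)[0].astype(int)
m=(hsv[...,0]<18)&(hsv[...,1]>110)
m=win(m,p[0]-50,p[0]+50,p[1]-50,p[1]+50);r,b=rect(m,.028,c);print(p,r,b)
go(r[:2]/1e3,.07,180+r[4])
i1=cv2.imread('pics/seat1.png');c1=pickle.load(open('pics/seat1.pkl','rb'));h1=cv2.cvtColor(i1,cv2.COLOR_BGR2HSV)
print([h1[y,x].tolist() for x,y in [(270,150),(270,230),(312,150),(310,240),(236,200),(270,257)]])
a=cv2.resize(im[max(0,p[1]-60):p[1]+60,p[0]-70:p[0]+70],None,fx=2.8,fy=3);b=cv2.resize(i1[85:275,215:325],None,fx=2.4,fy=2.4)
H=max(a.shape[0],b.shape[0]);P=[cv2.copyMakeBorder(k,0,H-k.shape[0],0,8,0) for k in (a,b)];cv2.imwrite('pics/ab.png',np.hstack(P))
```

```text
[296 201] [548.2 218.5  60.3  58.8  -4.2] (266, 177, 53, 53)
t 14.1833 tcp [0.5298 0.1999 0.2965] psi 175.67 w 0.9975888981040248 F [-0.2  0.  -1. ] j1,6 [ 0.15 -1.34]
turn -0.1 then shift mm [-16.9  19.9 226.5]
[[12, 202, 135], [11, 196, 82], [24, 110, 153], [15, 146, 108], [14, 149, 115], [13, 143, 121]]
```

View pics/ab.png

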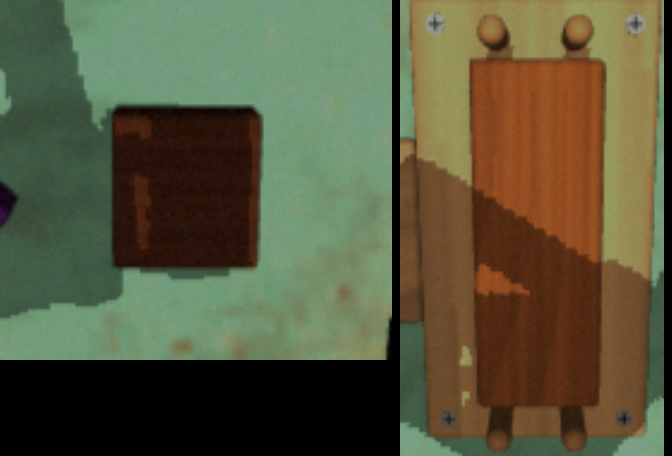

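The left crop shows the dark block square under the gripper. The right crop shows the cheek centred between all four pegs.

Run:
```python
from h import *
i1=cv2.imread('pics/seat1.png');c1=pickle.load(open('pics/seat1.pkl','rb'));h1=cv2.cvtColor(i1,cv2.COLOR_BGR2HSV)
m=win((h1[...,0]<18)&(h1[...,1]>172),235,310,100,262).astype('uint8')
r,b=rect(cv2.morphologyEx(m,cv2.MORPH_OPEN,np.ones((5,5))),.036,c1);print(r,b)
a=np.radians(JY);d=r[:2]/1e3-SEAT;print('jig xy offset mm',(1e3*np.array([d@[np.cos(a),np.sin(a)],d@[-np.sin(a),np.cos(a)]])).round(1))
```

```text
[ 574.8 -108.9  161.7   58.7  -78.5] (244, 110, 56, 145)
jig xy offset mm [ 0.8 -0.5]
```

Emit:
{"fn": "drive_tool", "kwargs": {"commands": [[[-0.0169,0.0199,0.02],0,1],[[0,0,0.035],0,1],[[0,0,0.035],0,1],[[0,0,0.035],0,1],[[0,0,0.035],0,1],[[0,0,0.03],0,1],[[0,0,0.025],0,1],[[0,0,0.012],0,1]]}}

```text
time: 14.85
eef_pos: [0.5473, 0.2166, 0.067]
tcp_rot: [[-0.997, 0.078, -0.005], [0.078, 0.997, -0.001], [0.005, -0.002, -1.0]]
force: [-0.2, 0.1, -0.6]
gripper_width: 0.998
finger_force: 0.0
```

Emit:
{"fn": "drive_tool", "kwargs": {"commands": [[[0,0,0],0,1],[[0,0,0],0,1],[[0,0,0],0,-1],[[0,0,0],0,-1],[[0,0,0],0,-1],[[0,0,0],0,-1],[[0,0,0],0,-1],[[0,0,0],0,-1]], "squeeze": 20}}

```text
time: 15.52
eef_pos: [0.5487, 0.2185, 0.0714]
tcp_rot: [[-0.997, 0.076, 0.001], [0.076, 0.997, 0.0], [-0.001, 0.0, -1.0]]
force: [-1.2, -0.8, 4.9]
gripper_width: 0.678
finger_force: 20.0
```

Emit:
{"fn": "drive_tool", "kwargs": {"commands": [[[0,0,0],0,-1],[[0,0,0],0,-1],[[0,0,0],0,-1],[[0,0,0],0,-1]]}}

```text
time: 15.85
eef_pos: [0.5487, 0.2185, 0.0714]
tcp_rot: [[-0.997, 0.076, 0.001], [0.076, 0.997, 0.0], [-0.001, 0.0, -1.0]]
force: [-2.0, -0.2, 7.5]
gripper_width: 0.679
finger_force: 20.0
```

Emit:
{"fn": "drive_tool", "kwargs": {"commands": [[[0,0,-0.01],0,-1],[[0,0,-0.025],0,-1],[[0,0,-0.035],0,-1],[[0,0,-0.035],0,-1],[[0,0,-0.02],0,-1],[[0,0,0],6.75,-1],[[0,0,0],6.75,-1],[[0,0,0],6.75,-1]]}}

```text
time: 16.52
eef_pos: [0.5483, 0.2184, 0.1966]
tcp_rot: [[-0.907, 0.422, 0.001], [0.422, 0.907, 0.0], [-0.001, 0.0, -1.0]]
force: [-0.3, 0.0, -1.3]
gripper_width: 0.68
finger_force: 20.0
```

Emit:
{"fn": "drive_tool", "kwargs": {"commands": [[[0,0,0],6.75,-1],[[0,0,0],6.75,-1],[[0,0,0],6.75,-1],[[0,0,0],6.75,-1],[[0,0,0],6.75,-1],[[0,0,0],6.75,-1],[[0,0,0],6.75,-1],[[0,0,0],6.7,-1]]}}

```text
time: 17.18
eef_pos: [0.5483, 0.2184, 0.1961]
tcp_rot: [[-0.192, 0.981, -0.0], [0.981, 0.192, -0.0], [-0.0, -0.0, -1.0]]
force: [-0.1, -0.6, -0.6]
gripper_width: 0.675
finger_force: 20.0
```

Emit:
{"fn": "drive_tool", "kwargs": {"commands": [[[-0.034,-0.0049,0],0,-1],[[-0.034,-0.0049,0],0,-1],[[-0.034,-0.0049,0],0,-1],[[-0.034,-0.0049,0],0,-1],[[-0.034,-0.0049,0],0,-1],[[-0.034,-0.0049,0],0,-1],[[-0.034,-0.0049,0],0,-1],[[-0.034,-0.0049,0],0,-1]]}}

```text
time: 17.85
eef_pos: [0.5636, -0.0576, 0.1963]
tcp_rot: [[-0.198, 0.98, 0.0], [0.98, 0.198, -0.0], [-0.0, 0.0, -1.0]]
force: [-0.6, -0.1, -1.0]
gripper_width: 0.679
finger_force: 20.0
```

Emit:
{"fn": "drive_tool", "kwargs": {"commands": [[[0,0,0],0,-1],[[0,0,0],0,-1]]}}

```text
time: 18.02
eef_pos: [0.5637, -0.0572, 0.1959]
tcp_rot: [[-0.195, 0.981, -0.0], [0.981, 0.195, 0.0], [0.0, -0.0, -1.0]]
force: [-0.0, 1.4, -0.8]
gripper_width: 0.676
finger_force: 20.0
```

```bash
echo 'CH=np.array([.5746,-.1088])
def jig(x,y): a=np.radians(JY);return CH+np.array([x*np.cos(a)-y*np.sin(a),x*np.sin(a)+y*np.cos(a)])' >>h.py
python3 - <<'E'
from h import *
go(jig(0,.052),.1074,90+JY);im,c=wrist('dk2');hsv=cv2.cvtColor(im,cv2.COLOR_BGR2HSV)
o=get_obs();R=o['tcp_rot'];p=proj(o['eef_pos']+R@[0,0,.043],c)[0].astype(int)
m=(hsv[...,0]<18)&(hsv[...,1]>140)
q=proj(o['eef_pos']+R@[.03,0,.043],c)[0].astype(int);print(p,q,[hsv[y,q[0]].tolist() for y in range(q[1]-12,q[1]+13,3)])
cv2.imwrite('pics/dk2z.png',im[60:420,100:440])
E
```

```text
t 18.0167 tcp [ 0.5637 -0.0572  0.1959] psi 101.26 w 0.6756390823575613 F [-0.   1.4 -0.8] j1,6 [-0.31 -0.5 ]
turn -0.1 then shift mm [-0.8  0.4 88.5]
[274 279] [274 211] [[11, 193, 99], [11, 193, 98], [7, 172, 43], [6, 166, 23], [5, 173, 25], [4, 157, 26], [4, 182, 21], [8, 163, 36], [11, 204, 45]]
```

View pics/dk2z.png

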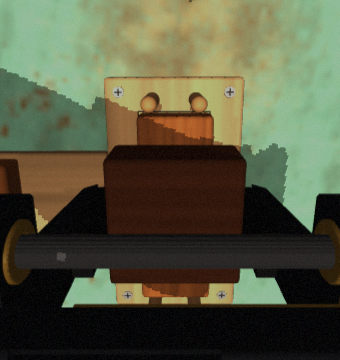

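The dark block is held squarely above the left end of the cheek, with its end edge near rows 205–217. I'll compare that with the predicted edges.

Run:
```python
from h import *
im=cv2.imread('pics/dk2.png');c=pickle.load(open('pics/dk2.pkl','rb'))
o=get_obs();R=o['tcp_rot']
for z in (.0434,.0714):
  for x in (.028,.03,.032): print(z,x,proj(o['eef_pos']+R@[x,0,z],c)[0].round(1))
print(cv2.cvtColor(im,cv2.COLOR_BGR2GRAY)[196:224,262:290].mean(1).round())
```

```text
0.0434 0.028 [274.4 216.2]
0.0434 0.03 [274.4 211.5]
0.0434 0.032 [274.3 206.7]
0.0714 0.028 [274.3 201. ]
0.0714 0.03 [274.3 197. ]
0.0714 0.032 [274.3 193. ]
[70. 66. 65. 65. 65. 65. 65. 65. 54. 26. 13. 13. 13. 13. 13. 14. 12. 14.
 15. 14. 12. 12. 12. 16. 21. 25. 26. 27.]
```

Emit:
{"fn": "drive_tool", "kwargs": {"commands": [[[0.002,0.0004,0.02],0,-1],[[0,0,0.03],0,-1],[[0,0,0.02],0,-1],[[0,0,0.01],0,-1],[[0,0,0.004],0,-1],[[0,0,0.002],0,-1],[[0,0,0],0,-1]]}}

```text
time: 18.65
eef_pos: [0.5642, -0.0535, 0.1105]
tcp_rot: [[-0.199, 0.98, 0.001], [0.98, 0.199, -0.0], [-0.0, 0.001, -1.0]]
force: [-0.6, 0.1, -0.9]
gripper_width: 0.677
finger_force: 20.0
```

Emit:
{"fn": "drive_tool", "kwargs": {"commands": [[[0,0,0.0015],0,-1],[[0,0,0],0,-1]]}}

```text
time: 18.82
eef_pos: [0.5642, -0.0539, 0.109]
tcp_rot: [[-0.198, 0.98, 0.001], [0.98, 0.198, -0.0], [-0.001, 0.001, -1.0]]
force: [-0.6, 0.2, -1.5]
gripper_width: 0.682
finger_force: 20.0
```

Emit:
{"fn": "drive_tool", "kwargs": {"commands": [[[0,0,0.0012],0,-1],[[0,0,0],0,-1]]}}

```text
time: 18.98
eef_pos: [0.5641, -0.054, 0.1074]
tcp_rot: [[-0.198, 0.98, 0.001], [0.98, 0.198, -0.0], [-0.0, 0.001, -1.0]]
force: [0.7, 0.1, 0.8]
gripper_width: 0.678
finger_force: 20.0
```

Emit:
{"fn": "drive_tool", "kwargs": {"commands": [[[-0.0009,0,0],0,-1],[[0,0,0.0008],0,-1],[[0,0,0],0,-1]]}}

```text
time: 19.23
eef_pos: [0.5643, -0.0549, 0.1074]
tcp_rot: [[-0.198, 0.98, 0.001], [0.98, 0.198, -0.0], [-0.0, 0.001, -1.0]]
force: [-4.1, 2.1, 9.7]
gripper_width: 0.68
finger_force: 20.0
```

Emit:
{"fn": "drive_tool", "kwargs": {"commands": [[[0,0,0],0,1],[[0,0,0],0,1],[[0,0,0],0,1],[[0,0,0],0,1],[[0,0,0],0,1],[[0,0,-0.02],0,1],[[0,0,-0.03],0,1],[[0,0,-0.035],0,1]]}}

```text
time: 19.9
eef_pos: [0.5634, -0.0547, 0.1909]
tcp_rot: [[-0.198, 0.98, -0.003], [0.98, 0.198, 0.001], [0.002, -0.003, -1.0]]
force: [0.7, 0.2, 0.1]
gripper_width: 1.0
finger_force: 0.0
```

Emit:
{"fn": "drive_tool", "kwargs": {"commands": [[[0,0,-0.035],0,1],[[-0.02,0,-0.035],0,1],[[-0.03,0,-0.035],0,1],[[-0.03,0,0],0,1],[[-0.03,0,0],0,1],[[0,0,0],0,1],[[0,0,0],0,1]]}}

```text
time: 20.48
eef_pos: [0.5851, -0.1609, 0.2922]
tcp_rot: [[-0.196, 0.981, -0.001], [0.981, 0.196, 0.0], [0.001, -0.001, -1.0]]
force: [0.2, 0.6, -0.6]
gripper_width: 1.002
finger_force: 0.0
```

```bash
cat >> h.py <<'E'
def jf(P):
    "world xy (m) -> jig axes about cheek centre, mm"
    a=np.radians(JY);d=np.atleast_2d(P)[:,:2]-CH;return (1e3*np.c_[d@[np.cos(a),np.sin(a)],d@[-np.sin(a),np.cos(a)]]).round(1)
E
python3 - <<'E'
from h import *
state();im,c=wrist('seat2');hsv=cv2.cvtColor(im,cv2.COLOR_BGR2HSV)
print('cheek corners px',proj([[*jig(x,y),.036] for x,y in [(-.03,.082),(.03,.082),(.03,-.082),(-.03,-.082)]],c).round(0).tolist())
p=proj([[*jig(x,y),.064] for x,y in [(-.03,.082),(.03,.082),(.03,.022),(-.03,.022)]],c).round(0).astype(int);print(p.tolist())
k=im.copy();cv2.polylines(k,[p],True,(255,255,0),1)
x,y=p.mean(0).astype(int);cv2.imwrite('pics/seat2z.png',cv2.resize(k[max(0,y-50):y+140,x-70:x+70],None,fx=3,fy=3,interpolation=0))
print(max(0,y-50),x-70,hsv[y,x],hsv[y+70,x])
E
```

```text
t 20.4833 tcp [ 0.5851 -0.1609  0.2922] psi 101.3 w 1.0022687725299773 F [ 0.2  0.6 -0.6] j1,6 [-0.46 -0.66]
cheek corners px [[243.0, 53.0], [305.0, 53.0], [301.0, 215.0], [247.0, 216.0]]
[[240, 45], [308, 45], [306, 116], [242, 116]]
30 204 [ 10 203  74] [ 11 198 144]
```

View pics/seat2z.png

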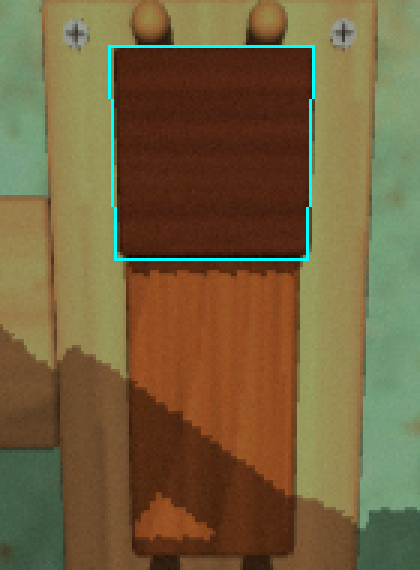

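The dark block sits inside the predicted outline and matches it to within a millimetre. Next, the pale block.

Emit:
{"fn": "drive_tool", "kwargs": {"commands": [[[0,0,0],6.76,1],[[0,0,0],6.76,1],[[0,0,0],6.76,1],[[0,0,0],6.76,1],[[0,0,0],6.76,1]]}}

```text
time: 20.95
eef_pos: [0.5852, -0.1583, 0.2928]
tcp_rot: [[0.385, 0.923, -0.0], [0.923, -0.385, 0.0], [0.0, -0.0, -1.0]]
force: [-0.5, -0.0, 0.3]
gripper_width: 1.001
finger_force: 0.0
```

Emit:
{"fn": "drive_tool", "kwargs": {"commands": [[[0.0135,-0.03,0.005],0,1],[[0.0135,-0.03,0.005],0,1],[[0.0135,-0.03,0.005],0,1],[[0.0135,-0.03,0.005],0,1],[[0.0135,-0.03,0.005],0,1],[[0.0135,-0.03,0.005],0,1],[[0.0135,-0.03,0.005],0,1],[[0.0135,-0.03,0.005],0,1]]}}

```text
time: 21.62
eef_pos: [0.4026, 0.0334, 0.2526]
tcp_rot: [[0.38, 0.925, 0.0], [0.925, -0.38, 0.0], [0.0, -0.0, -1.0]]
force: [0.7, 0.7, -0.2]
gripper_width: 0.998
finger_force: 0.0
```

Emit:
{"fn": "drive_tool", "kwargs": {"commands": [[[0,0,0],0,1],[[0,0,0],0,1]]}}

```text
time: 21.78
eef_pos: [0.4035, 0.033, 0.2531]
tcp_rot: [[0.378, 0.926, 0.0], [0.926, -0.378, 0.0], [0.0, 0.0, -1.0]]
force: [0.6, -0.4, 0.5]
gripper_width: 1.002
finger_force: 0.0
```

Run:
```python
from h import *
state();im,c=wrist('pa');hsv=cv2.cvtColor(im,cv2.COLOR_BGR2HSV)
p=proj([.430,.091,.028],c)[0].astype(int);x,y=p
print(p,hsv[y,x],hsv[y-10,x+10],hsv[y+50,x-50],hsv[y-50,x+50])
m=(hsv[...,0]<32)&(hsv[...,1]>95)
r,b=rect(win(m,x-60,x+60,max(0,y-60),y+60),.028,c);print(r,b)
a=(r[4]%90);psi=a if 20<a<110 else a+90;print(psi)
go(r[:2]/1e3,.07,psi)
```

```text
t 21.7833 tcp [0.4035 0.033  0.2531] psi 67.8 w 1.0015187461258201 F [ 0.6 -0.4  0.5] j1,6 [-0.21  0.18]
[276 128] [ 23 135 164] [ 23 133 163] [ 67  67 174] [ 59  59 169]
[429.4  90.7  59.4  58.7 -22.2] (244, 96, 65, 66)
67.8
t 21.8333 tcp [0.4044 0.0321 0.2532] psi 67.72 w 1.0038376926279138 F [0.2 1.2 0.4] j1,6 [-0.21  0.18]
turn -0.1 then shift mm [ 63.7   1.1 183.2]
```

View pics/pa.png

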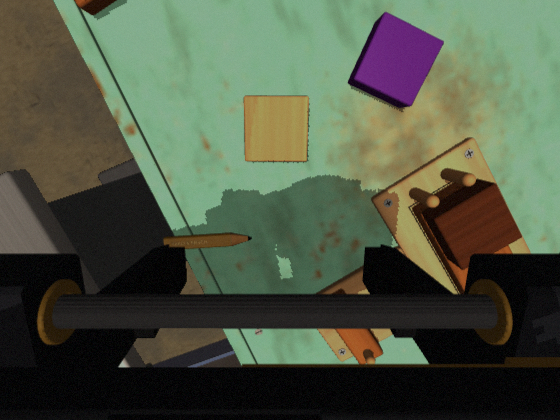

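The pale block is square under the camera at (276,128). I'll pick it up.

Emit:
{"fn": "drive_tool", "kwargs": {"commands": [[[0.032,0.0006,0.02],0,1],[[0.0317,0.0006,0.03],0,1],[[0,0,0.035],0,1],[[0,0,0.035],0,1],[[0,0,0.03],0,1],[[0,0,0.02],0,1],[[0,0,0.012],0,1],[[0,0,0],0,1]]}}

```text
time: 22.5
eef_pos: [0.4289, 0.0882, 0.07]
tcp_rot: [[0.381, 0.924, -0.004], [0.924, -0.381, 0.0], [-0.001, -0.004, -1.0]]
force: [-0.5, -0.0, 0.0]
gripper_width: 0.999
finger_force: 0.0
```

Emit:
{"fn": "drive_tool", "kwargs": {"commands": [[[0,0,0],0,1],[[0,0,0],0,-1],[[0,0,0],0,-1],[[0,0,0],0,-1],[[0,0,0],0,-1],[[0,0,0],0,-1],[[0,0,0],0,-1],[[0,0,0],0,-1]]}}

```text
time: 23.17
eef_pos: [0.4295, 0.0886, 0.0727]
tcp_rot: [[0.381, 0.925, 0.001], [0.925, -0.381, -0.0], [0.0, 0.001, -1.0]]
force: [-0.8, -0.2, 6.9]
gripper_width: 0.675
finger_force: 20.0
```

Emit:
{"fn": "drive_tool", "kwargs": {"commands": [[[0,0,0],0,-1],[[0,0,0],0,-1],[[0,0,0],0,-1]]}}

```text
time: 23.42
eef_pos: [0.4294, 0.0886, 0.0727]
tcp_rot: [[0.381, 0.925, 0.001], [0.925, -0.381, -0.0], [0.0, 0.001, -1.0]]
force: [-1.8, -0.4, 6.4]
gripper_width: 0.679
finger_force: 20.0
```

Run:
```python
from h import *
print('block centre now in tool xy: ');o,psi=state();d=np.array([.4294,.0907])-o['eef_pos'][:2];print(d@o['tcp_rot'][:2,:2]*1e3)
go(jig(0,-.052),.19,90+JY)
```

```text
block centre now in tool xy: 
t 23.4167 tcp [0.4294 0.0886 0.0727] psi 67.62 w 0.6786176543883646 F [-1.8 -0.4  6.4] j1,6 [-0.07  0.33]
[ 1.9517929  -0.85035809]
t 23.4167 tcp [0.4294 0.0886 0.0727] psi 67.62 w 0.6786176543883646 F [-1.8 -0.4  6.4] j1,6 [-0.07  0.33]
turn -33.8 then shift mm [-274.2  103.3 -117.3]
```

Emit:
{"fn": "drive_tool", "kwargs": {"commands": [[[0,0,-0.01],0,-1],[[0,0,-0.025],0,-1],[[0,0,-0.035],0,-1],[[0,0,-0.035],0,-1],[[0,0,-0.015],0,-1]]}}

```text
time: 23.83
eef_pos: [0.4301, 0.0886, 0.1959]
tcp_rot: [[0.381, 0.925, 0.005], [0.925, -0.381, -0.0], [0.002, 0.005, -1.0]]
force: [-0.1, -1.2, 0.1]
gripper_width: 0.683
finger_force: 20.0
```

Emit:
{"fn": "drive_tool", "kwargs": {"commands": [[[0,0,0],-6.76,-1],[[0,0,0],-6.76,-1],[[0,0,0],-6.76,-1],[[0,0,0],-6.76,-1],[[0,0,0],-6.76,-1]]}}

```text
time: 24.25
eef_pos: [0.4291, 0.0886, 0.1922]
tcp_rot: [[-0.204, 0.979, -0.0], [0.979, 0.204, 0.0], [0.0, -0.0, -1.0]]
force: [0.3, -0.2, -1.0]
gripper_width: 0.68
finger_force: 20.0
```

Emit:
{"fn": "drive_tool", "kwargs": {"commands": [[[-0.0307,0.0115,0],0,-1],[[-0.0307,0.0115,0],0,-1],[[-0.0307,0.0115,0],0,-1],[[-0.0307,0.0115,0],0,-1],[[-0.0307,0.0115,0],0,-1],[[-0.0307,0.0115,0],0,-1],[[-0.0307,0.0115,0],0,-1],[[-0.0307,0.0115,0],0,-1]]}}

```text
time: 24.92
eef_pos: [0.5685, -0.1355, 0.192]
tcp_rot: [[-0.198, 0.98, -0.0], [0.98, 0.198, 0.0], [0.0, -0.0, -1.0]]
force: [-0.2, 0.1, 0.1]
gripper_width: 0.681
finger_force: 20.0
```

Emit:
{"fn": "drive_tool", "kwargs": {"commands": [[[-0.0307,0.0115,0],0,-1],[[0,0,0],0,-1],[[0,0,0],0,-1]]}}

```text
time: 25.17
eef_pos: [0.5854, -0.1627, 0.1914]
tcp_rot: [[-0.196, 0.981, -0.001], [0.981, 0.196, 0.001], [0.001, -0.001, -1.0]]
force: [-0.3, -0.6, -0.8]
gripper_width: 0.68
finger_force: 20.0
```

Run:
```python
from h import *
go(jig(0,-.052),.1087,90+JY);im,c=wrist('pa2')
o=get_obs();R=o['tcp_rot']
for z in (.0447,.0727): print(z,[proj(o['eef_pos']+R@[x,0,z],c)[0].round(1).tolist() for x in (.028,.03,.032)])
hsv=cv2.cvtColor(im,cv2.COLOR_BGR2HSV);x=int(proj(o['eef_pos']+R@[.03,.0,.0447],c)[0][0])
v=im[180:235,x-10:x+10].mean((1)).round();print([(180+i,v[i].astype(int).tolist()) for i in range(0,55,2)])
```

```text
t 25.1667 tcp [ 0.5854 -0.1627  0.1914] psi 101.32 w 0.679619559791687 F [-0.3 -0.6 -0.8] j1,6 [-0.46 -0.66]
turn -0.1 then shift mm [ 3.   0.1 82.7]
0.0447 [[273.6, 215.8], [273.6, 211.1], [273.6, 206.4]]
0.0727 [[273.7, 200.8], [273.6, 196.8], [273.6, 192.9]]
[(180, [24, 57, 111]), (182, [24, 54, 105]), (184, [22, 50, 96]), (186, [21, 48, 96]), (188, [22, 49, 96]), (190, [22, 49, 96]), (192, [22, 49, 96]), (194, [22, 49, 96]), (196, [20, 40, 72]), (198, [17, 33, 52]), (200, [19, 36, 55]), (202, [19, 35, 54]), (204, [19, 34, 53]), (206, [18, 34, 53]), (208, [20, 37, 56]), (210, [33, 61, 95]), (212, [40, 73, 111]), (214, [44, 80, 124]), (216, [45, 82, 125]), (218, [45, 82, 125]), (220, [45, 82, 125]), (222, [44, 82, 125]), (224, [44, 82, 124]), (226, [44, 82, 124]), (228, [45, 83, 125]), (230, [44, 82, 125]), (232, [45, 83, 125]), (234, [44, 82, 124])]
```

Emit:
{"fn": "drive_tool", "kwargs": {"commands": [[[0.002,0,0],0,-1],[[0,0,0.03],0,-1],[[0,0,0.03],0,-1],[[0,0,0.014],0,-1],[[0,0,0.005],0,-1],[[0,0,0.001],0,-1],[[0,0,0],0,-1],[[0,0,0],0,-1]]}}

```text
time: 25.88
eef_pos: [0.5855, -0.1597, 0.1137]
tcp_rot: [[-0.198, 0.98, 0.002], [0.98, 0.198, -0.001], [-0.001, 0.002, -1.0]]
force: [0.0, 0.7, -0.3]
gripper_width: 0.681
finger_force: 20.0
```

```bash
python3 -c "
from h import *
go(jig(0,-.053),.1087,90+JY)"
```

```text
t 25.8833 tcp [ 0.5855 -0.1597  0.1137] psi 101.44 w 0.6806512212471413 F [ 0.   0.7 -0.3] j1,6 [-0.46 -0.66]
turn 0.0 then shift mm [-0.9 -0.6  5. ]
```

Emit:
{"fn": "drive_tool", "kwargs": {"commands": [[[-0.0009,-0.0004,0.002],0,-1],[[0,0,0.0015],0,-1],[[0,0,0.001],0,-1],[[0,0,0],0,-1]]}}

```text
time: 26.22
eef_pos: [0.585, -0.1609, 0.1087]
tcp_rot: [[-0.198, 0.98, 0.001], [0.98, 0.198, -0.001], [-0.001, 0.001, -1.0]]
force: [-2.4, 1.0, 5.6]
gripper_width: 0.674
finger_force: 20.0
```

Emit:
{"fn": "drive_tool", "kwargs": {"commands": [[[0,0,0.001],0,-1],[[0,0,0],0,-1]]}}

```text
time: 26.38
eef_pos: [0.585, -0.161, 0.1087]
tcp_rot: [[-0.198, 0.98, 0.001], [0.98, 0.198, -0.001], [-0.001, 0.001, -1.0]]
force: [-6.4, 2.1, 15.2]
gripper_width: 0.675
finger_force: 20.0
```

Emit:
{"fn": "drive_tool", "kwargs": {"commands": [[[0,0,-0.001],0,-1],[[0,0,0],0,1],[[0,0,0],0,1],[[0,0,0],0,1],[[0,0,0],0,1],[[0,0,0],0,1],[[0,0,-0.02],0,1],[[0,0,-0.03],0,1]]}}

```text
time: 27.05
eef_pos: [0.5837, -0.1603, 0.1557]
tcp_rot: [[-0.198, 0.98, -0.005], [0.98, 0.198, 0.003], [0.004, -0.005, -1.0]]
force: [-1.1, 1.1, 0.0]
gripper_width: 1.0
finger_force: 0.0
```

Emit:
{"fn": "drive_tool", "kwargs": {"commands": [[[0,0,-0.035],0,1],[[-0.02,0,-0.035],0,1],[[-0.02,0,-0.035],0,1],[[-0.01,0,-0.03],0,1],[[0,0,0],0,1],[[0,0,0],0,1]]}}

```text
time: 27.55
eef_pos: [0.5948, -0.2103, 0.2938]
tcp_rot: [[-0.197, 0.98, 0.002], [0.98, 0.197, -0.001], [-0.002, 0.002, -1.0]]
force: [0.1, -0.6, -1.6]
gripper_width: 0.997
finger_force: 0.0
```

```bash
cat >> h.py <<'E'
def overlay(im,c,polys,name,roi,f):
    k=cv2.resize(im,None,fx=f,fy=f,interpolation=0)
    for q,z in polys:
        p=proj([[*jig(x/1e3,y/1e3),z] for x,y in q],c);cv2.polylines(k,[((p+.5)*f).round().astype(int)],True,(255,255,0),1)
    x0,x1,y0,y1=[f*v for v in roi];cv2.imwrite(f'pics/{name}.png',k[y0:y1,x0:x1])
def box(x0,x1,y0,y1): return [(x0,y0),(x1,y0),(x1,y1),(x0,y1)]
E
python3 - <<'E'
from h import *
state();im,c=wrist('seat3')
p=proj([*CH,.064],c)[0].astype(int);print(p)
overlay(im,c,[(box(-30,30,22,82),.064),(box(-30,30,-82,-22),.064)],'seat3z',(p[0]-70,p[0]+70,max(0,p[1]-105),p[1]+95),3)
E
```

```text
t 27.55 tcp [ 0.5948 -0.2103  0.2938] psi 101.37 w 0.9970272155085665 F [ 0.1 -0.6 -1.6] j1,6 [-0.53 -0.72]
[273  82]
```

View pics/seat3z.png

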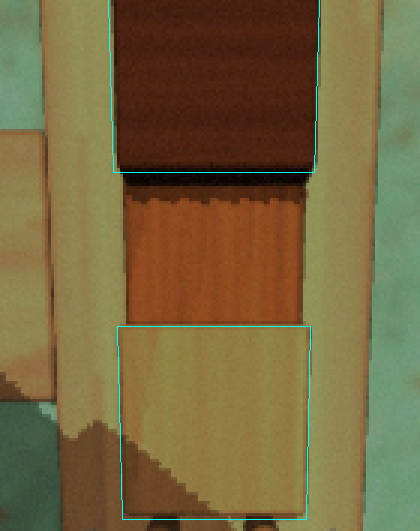

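Both blocks lie inside their predicted outlines, with clean 44 mm spacing between them. Next, the handle.

Emit:
{"fn": "drive_tool", "kwargs": {"commands": [[[0,0,0],-6.9,1],[[0,0,0],-6.9,1],[[0,0,0],-6.9,1],[[0,0,0],-6.9,1],[[0,0,0],-6.9,1],[[0,0,0],-6.9,1],[[0,0,0],-6.9,1],[[0,0,0],-6.9,1]]}}

```text
time: 28.27
eef_pos: [0.5944, -0.209, 0.2907]
tcp_rot: [[-0.92, 0.391, -0.003], [0.391, 0.92, 0.002], [0.003, 0.001, -1.0]]
force: [-0.4, 0.2, -0.0]
gripper_width: 1.001
finger_force: 0.0
```

Emit:
{"fn": "drive_tool", "kwargs": {"commands": [[[0,0,0],-6.9,1],[[0,0,0],-6.9,1],[[-0.0095,-0.0264,0],0,1],[[-0.0095,-0.0264,0],0,1],[[-0.0095,-0.0264,0],0,1],[[-0.0095,-0.0264,0],0,1],[[-0.0095,-0.0264,0],0,1],[[0,0,0],0,1]]}}

```text
time: 28.93
eef_pos: [0.6189, -0.3517, 0.2891]
tcp_rot: [[-0.985, 0.17, -0.004], [0.17, 0.985, 0.002], [0.004, 0.001, -1.0]]
force: [-0.3, 0.2, 0.7]
gripper_width: 1.001
finger_force: 0.0
```

Emit:
{"fn": "drive_tool", "kwargs": {"commands": [[[0,0,0],0,1]]}}

```text
time: 29.02
eef_pos: [0.6193, -0.3483, 0.2899]
tcp_rot: [[-0.986, 0.167, -0.003], [0.167, 0.986, 0.003], [0.003, 0.002, -1.0]]
force: [0.7, -0.2, -1.2]
gripper_width: 1.0
finger_force: 0.0
```

Run:
```python
from h import *
state();im,c=wrist('ha');hsv=cv2.cvtColor(im,cv2.COLOR_BGR2HSV)
p=proj([.5976,-.348,.027],c)[0].astype(int);x,y=p;print(p,hsv[y,x],hsv[y,x+40])
m=((hsv[...,0]<32)&(hsv[...,1]>100)).astype('uint8')
r,b=rect(win(cv2.morphologyEx(m,cv2.MORPH_OPEN,np.ones((5,5)))>0,x-45,x+45,0,294),.027,c);print(r,b)
```

```text
t 29.0167 tcp [ 0.6193 -0.3483  0.2899] psi 170.36 w 0.9998531369020182 F [ 0.7 -0.2 -1.2] j1,6 [-0.68 -2.08]
[271 169] [ 13 159 101] [ 65  59 148]
[ 597.6 -351.1  227.1   33.4   -9.2] (253, 56, 32, 212)
```

View pics/ha.png

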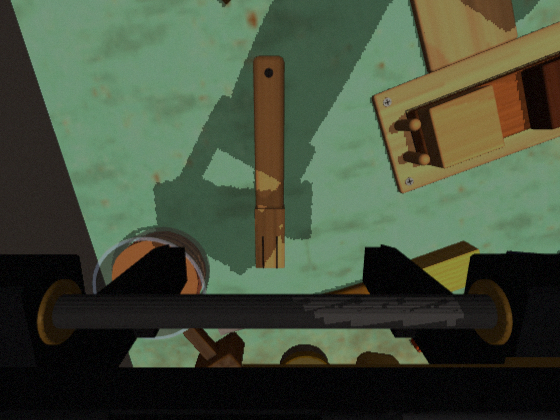

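The handle is in view from the grip end at (268,56) to the tenon end with its two kerfs at (270,268). Its middle is clear of the bowl, so I'll pick it up.

Emit:
{"fn": "drive_tool", "kwargs": {"commands": [[[0.021,-0.0063,0.01],-0.4,1],[[0,0,0.035],0,1],[[0,0,0.035],0,1],[[0,0,0.035],0,1],[[0,0,0.035],0,1],[[0,0,0.035],0,1],[[0,0,0.023],0,1],[[0,0,0.012],0,1]]}}

```text
time: 29.73
eef_pos: [0.5969, -0.348, 0.0691]
tcp_rot: [[-0.987, 0.158, -0.004], [0.158, 0.987, 0.004], [0.005, 0.003, -1.0]]
force: [-0.1, -0.6, -0.6]
gripper_width: 0.999
finger_force: 0.0
```

Emit:
{"fn": "drive_tool", "kwargs": {"commands": [[[0,0,0],0,1],[[0,0,0],0,1],[[0,0,0],0,-1],[[0,0,0],0,-1],[[0,0,0],0,-1],[[0,0,0],0,-1],[[0,0,0],0,-1],[[0,0,0],0,-1]], "squeeze": 25}}

```text
time: 30.4
eef_pos: [0.5978, -0.3507, 0.073]
tcp_rot: [[-0.987, 0.16, 0.0], [0.16, 0.987, -0.0], [-0.0, -0.0, -1.0]]
force: [-0.5, 0.1, -0.5]
gripper_width: 0.572
finger_force: 0.0
```

Emit:
{"fn": "drive_tool", "kwargs": {"commands": [[[0,0,0],0,-1],[[0,0,0],0,-1],[[0,0,0],0,-1],[[0,0,0],0,-1],[[0,0,0],0,-1],[[0,0,0],0,-1]]}}

```text
time: 30.9
eef_pos: [0.5978, -0.3506, 0.0727]
tcp_rot: [[-0.987, 0.16, -0.0], [0.16, 0.987, 0.0], [0.0, 0.0, -1.0]]
force: [-0.3, -0.3, 0.2]
gripper_width: 0.361
finger_force: 25.0
```

Run:
```python
from h import *
go(jig(-.085,0),.20,180+JY);o=get_obs();d=np.array([.5976,-.3511])-o['eef_pos'][:2];print(d@o['tcp_rot'][:2,:2]*1e3)
```

```text
t 30.9 tcp [ 0.5978 -0.3506  0.0727] psi 170.81 w 0.3613956634718212 F [-0.3 -0.3  0.2] j1,6 [-0.7  -2.11]
turn -20.6 then shift mm [  59.9  241.6 -127.3]
[ 0.10497428 -0.54842517]
```

Emit:
{"fn": "drive_tool", "kwargs": {"commands": [[[0,0,-0.01],0,-1],[[0,0,-0.025],0,-1],[[0,0,-0.035],0,-1],[[0,0,-0.035],0,-1],[[0,0,-0.035],0,-1],[[0,0,0],-6.87,-1],[[0,0,0],-6.87,-1],[[0,0,0],-6.86,-1]]}}

```text
time: 31.57
eef_pos: [0.5977, -0.3506, 0.2139]
tcp_rot: [[-0.979, -0.204, 0.001], [-0.204, 0.979, -0.001], [-0.001, -0.001, -1.0]]
force: [1.1, -0.6, -1.7]
gripper_width: 0.365
finger_force: 25.0
```

Emit:
{"fn": "drive_tool", "kwargs": {"commands": [[[0.0075,0.0302,0],0,-1],[[0.0075,0.0302,0],0,-1],[[0.0075,0.0302,0],0,-1],[[0.0075,0.0302,0],0,-1],[[0.0075,0.0302,0],0,-1],[[0.0075,0.0302,0],0,-1],[[0.0075,0.0302,0],0,-1],[[0.0075,0.0302,0],0,-1]]}}

```text
time: 32.23
eef_pos: [0.4902, -0.1243, 0.2133]
tcp_rot: [[-0.98, -0.198, 0.0], [-0.198, 0.98, -0.0], [-0.0, -0.0, -1.0]]
force: [0.3, 0.5, -1.8]
gripper_width: 0.355
finger_force: 25.0
```

Emit:
{"fn": "drive_tool", "kwargs": {"commands": [[[0,0,0],0,-1],[[0,0,0],0,-1]]}}

```text
time: 32.4
eef_pos: [0.491, -0.1248, 0.2136]
tcp_rot: [[-0.98, -0.2, 0.001], [-0.2, 0.98, -0.001], [-0.001, -0.001, -1.0]]
force: [0.6, 0.2, -1.8]
gripper_width: 0.362
finger_force: 25.0
```

Run:
```python
from h import *
go(jig(-.085,0),.1087,180+JY);im,c=wrist('ha2')
o=get_obs();R=o['tcp_rot']
for z in (.046,.073): print(z,[proj(o['eef_pos']+R@[x,0,z],c)[0].round(1).tolist() for x in (.115,-.115)])
```

```text
t 32.4 tcp [ 0.491  -0.1248  0.2136] psi -168.48 w 0.36187496250034284 F [ 0.6  0.2 -1.8] j1,6 [-0.48 -2.25]
turn 0.1 then shift mm [-1.000e-01 -9.000e-01  1.049e+02]
0.046 [[274.9, -19.5], [274.0, 477.5]]
0.073 [[274.7, 8.6], [274.0, 430.9]]
```

View pics/ha2.png

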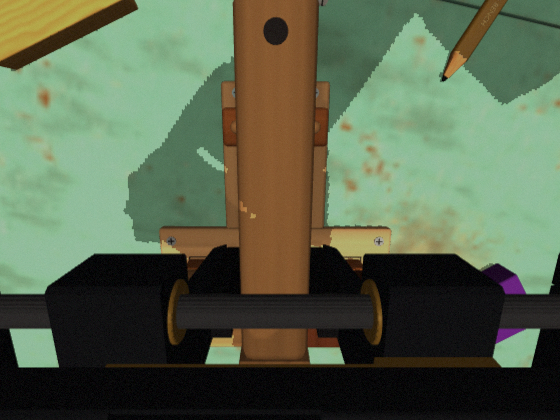

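The handle hangs straight above the jig, with its grip over the rest. I'll lower it, and since I've used all 14 views, further checks will be numeric.

Emit:
{"fn": "drive_tool", "kwargs": {"commands": [[[0,-0.0008,0],0,-1],[[0,0,0.03],0,-1],[[0,0,0.035],0,-1],[[0,0,0.02],0,-1],[[0,0,0.01],0,-1],[[0,0,0.005],0,-1],[[0,0,0],0,-1],[[0,0,0],0,-1]]}}

```text
time: 33.12
eef_pos: [0.4919, -0.127, 0.1137]
tcp_rot: [[-0.98, -0.198, 0.002], [-0.198, 0.98, -0.001], [-0.001, -0.001, -1.0]]
force: [-0.1, -0.1, -1.7]
gripper_width: 0.364
finger_force: 25.0
```

Emit:
{"fn": "drive_tool", "kwargs": {"commands": [[[0,0,0.002],0,-1],[[0,0,0.001],0,-1],[[0,0,0],0,-1]]}}

```text
time: 33.37
eef_pos: [0.4915, -0.1265, 0.1102]
tcp_rot: [[-0.98, -0.198, 0.001], [-0.198, 0.98, -0.0], [-0.001, -0.001, -1.0]]
force: [0.1, 0.7, -1.8]
gripper_width: 0.361
finger_force: 25.0
```

```bash
python3 -c "
from h import *
go(jig(-.085,0),.109,180+JY)"
```

```text
t 33.3667 tcp [ 0.4915 -0.1265  0.1102] psi -168.58 w 0.36128506819653494 F [ 0.1  0.7 -1.8] j1,6 [-0.48 -2.25]
turn 0.0 then shift mm [0.  0.9 1.2]
```

Emit:
{"fn": "drive_tool", "kwargs": {"commands": [[[0,0.0007,0.001],0,-1],[[0,0,0],0,-1]]}}

```text
time: 33.53
eef_pos: [0.4912, -0.1256, 0.1088]
tcp_rot: [[-0.98, -0.198, 0.0], [-0.198, 0.98, -0.0], [-0.0, -0.0, -1.0]]
force: [-0.1, 0.1, -1.3]
gripper_width: 0.36
finger_force: 25.0
```

Emit:
{"fn": "drive_tool", "kwargs": {"commands": [[[0,0,0.001],0,-1],[[0,0,0],0,-1]]}}

```text
time: 33.7
eef_pos: [0.4912, -0.1257, 0.1087]
tcp_rot: [[-0.98, -0.198, 0.0], [-0.198, 0.98, -0.0], [-0.0, -0.0, -1.0]]
force: [-4.6, 1.9, 10.7]
gripper_width: 0.363
finger_force: 25.0
```

Emit:
{"fn": "drive_tool", "kwargs": {"commands": [[[0,0,0.001],0,-1],[[0,0,0],0,-1]]}}

```text
time: 33.87
eef_pos: [0.4913, -0.1257, 0.1087]
tcp_rot: [[-0.98, -0.198, 0.0], [-0.198, 0.98, -0.0], [-0.0, -0.0, -1.0]]
force: [-9.0, 3.6, 22.4]
gripper_width: 0.362
finger_force: 25.0
```

Emit:
{"fn": "drive_tool", "kwargs": {"commands": [[[0,0,-0.002],0,-1],[[0,0,0],0,1],[[0,0,0],0,1],[[0,0,0],0,1],[[0,0,0],0,1],[[0,0,0],0,1],[[0,0,0],0,1],[[0,0,-0.02],0,1]]}}

```text
time: 34.53
eef_pos: [0.4899, -0.1252, 0.1263]
tcp_rot: [[-0.98, -0.198, -0.005], [-0.198, 0.98, 0.003], [0.005, 0.004, -1.0]]
force: [0.2, -0.2, -0.8]
gripper_width: 0.867
finger_force: 0.0
```

Emit:
{"fn": "drive_tool", "kwargs": {"commands": [[[0,0,-0.035],0,1],[[0,0,-0.035],0,1],[[-0.02,0,-0.03],0,1],[[-0.03,0,-0.03],0,1],[[-0.03,0,-0.03],0,1],[[-0.03,0,0],0,1],[[-0.03,0,0],0,1],[[-0.01,0,0],0,1]]}}

```text
time: 35.2
eef_pos: [0.6395, -0.0953, 0.2872]
tcp_rot: [[-0.98, -0.199, 0.001], [-0.199, 0.98, 0.0], [-0.001, -0.0, -1.0]]
force: [-1.4, -0.3, -0.5]
gripper_width: 1.0
finger_force: 0.0
```

Emit:
{"fn": "drive_tool", "kwargs": {"commands": [[[0,0,0],0,1],[[0,0,0],0,1]]}}

```text
time: 35.37
eef_pos: [0.6369, -0.0962, 0.2869]
tcp_rot: [[-0.98, -0.198, -0.001], [-0.198, 0.98, 0.0], [0.001, 0.0, -1.0]]
force: [0.8, -0.4, 0.1]
gripper_width: 1.001
finger_force: 0.0
```

Run:
```python
from h import *
state();im,c=wrist('seat4');hsv=cv2.cvtColor(im,cv2.COLOR_BGR2HSV)
# rectify top plane z=.0635 to jig axes, 4 px/mm -> sample colour profiles
def prof(x,y,z): 
    p=proj([[*jig(a/1e3,b/1e3),z] for a,b in zip(x,y)],c).astype(np.float32);return cv2.remap(im,p[None,:,0].copy(),p[None,:,1].copy(),1)[0]
def show(n,k,v): print(n,[(int(a),*map(int,b)) for a,b in zip(k,v)])
x=np.arange(20,40,1.)
for y in (-8,0,8): show(f'handle end y={y}',x,prof(x,x*0+y,.063))
for n,y in (('dark',50),('pale',-50)): show(n+' far edge',x,prof(x,x*0+y,.064))
y=np.arange(-28,29,2.)
show('across at x=10',y,prof(y*0+10,y,.063));show('across x=-60',y,prof(y*0-60,y,.063));show('across x=-170',y,prof(y*0-170,y,.063))
```

```text
t 35.3667 tcp [ 0.6369 -0.0962  0.2869] psi -168.56 w 1.000747104420373 F [ 0.8 -0.4  0.1] j1,6 [-0.33 -2.1 ]
handle end y=-8 [(20, 34, 61, 94), (21, 36, 62, 95), (22, 33, 61, 93), (23, 32, 59, 92), (24, 31, 60, 92), (25, 32, 61, 95), (26, 33, 61, 94), (27, 47, 91, 121), (28, 59, 110, 139), (29, 44, 77, 106), (30, 50, 82, 116), (31, 51, 86, 125), (32, 52, 87, 126), (33, 52, 87, 123), (34, 50, 85, 121), (35, 51, 85, 119), (36, 49, 82, 117), (37, 47, 80, 114), (38, 47, 81, 114), (39, 46, 79, 111)]
handle end y=0 [(20, 42, 74, 114), (21, 42, 76, 115), (22, 40, 75, 114), (23, 42, 75, 114), (24, 41, 76, 113), (25, 42, 75, 113), (26, 39, 73, 111), (27, 40, 76, 113), (28, 37, 70, 109), (29, 35, 66, 96), (30, 48, 81, 115), (31, 51, 88, 124), (32, 52, 89, 124), (33, 50, 85, 119), (34, 50, 83, 118), (35, 50, 82, 115), (36, 50, 80, 115), (37, 49, 78, 115), (38, 48, 79, 113), (39, 47, 78, 113)]
handle end y=8 [(20, 38, 67, 100), (21, 35, 65, 98), (22, 34, 65, 97), (23, 34, 63, 97), (24, 37, 65, 99), (25, 35, 63, 95), (26, 38, 65, 95), (27, 38, 65, 98), (28, 37, 63, 95), (29, 35, 61, 88), (30, 48
[... 1856 characters left out ...]
, 97), (4, 34, 63, 100), (6, 35, 65, 99), (8, 33, 62, 96), (10, 30, 57, 89), (12, 23, 48, 77), (14, 28, 48, 70), (16, 47, 78, 111), (18, 47, 81, 114), (20, 49, 79, 113), (22, 44, 74, 107), (24, 46, 77, 110), (26, 44, 75, 106), (28, 44, 72, 103)]
across x=-170 [(-28, 0, 0, 0), (-26, 0, 0, 0), (-24, 0, 0, 0), (-22, 0, 0, 0), (-20, 0, 0, 0), (-18, 0, 0, 0), (-16, 0, 0, 0), (-14, 0, 0, 0), (-12, 0, 0, 0), (-10, 0, 0, 0), (-8, 0, 0, 0), (-6, 0, 0, 0), (-4, 0, 0, 0), (-2, 0, 0, 0), (0, 0, 0, 0), (2, 0, 0, 0), (4, 0, 0, 0), (6, 0, 0, 0), (8, 0, 0, 0), (10, 0, 0, 0), (12, 0, 0, 0), (14, 0, 0, 0), (16, 0, 0, 0), (18, 0, 0, 0), (20, 0, 0, 0), (22, 0, 0, 0), (24, 0, 0, 0), (26, 0, 0, 0), (28, 0, 0, 0)]
```

The numbers show the handle's tenon end at +29.6 mm and the blocks' far edges at about +30.3 mm, so it is flush. The handle is centred to about 1.5 mm. Next, the button cheek.

Emit:
{"fn": "drive_tool", "kwargs": {"commands": [[[0,0,0],5.1,1],[[0.0119,0.0343,0],0,1],[[0.0119,0.0343,0],0,1],[[0.0119,0.0343,0],0,1],[[0.0119,0.0343,0],0,1],[[0.0119,0.0343,0],0,1],[[0.0119,0.0343,0],0,1],[[0.0119,0.0343,0],0,1]]}}

```text
time: 36.08
eef_pos: [0.5261, 0.134, 0.2881]
tcp_rot: [[-0.994, -0.109, 0.001], [-0.109, 0.994, -0.0], [-0.0, -0.0, -1.0]]
force: [0.3, 0.4, 0.4]
gripper_width: 1.001
finger_force: 0.0
```

Emit:
{"fn": "drive_tool", "kwargs": {"commands": [[[0.0119,0.0343,0],0,1],[[0.0119,0.0343,0],0,1],[[0.0119,0.0343,0],0,1],[[0.0119,0.0343,0],0,1],[[0.0119,0.0343,0],0,1],[[0,0,0],0,1],[[0,0,0],0,1]]}}

```text
time: 36.67
eef_pos: [0.4487, 0.2976, 0.288]
tcp_rot: [[-0.994, -0.112, 0.0], [-0.112, 0.994, -0.0], [-0.0, -0.0, -1.0]]
force: [-0.6, -0.7, -0.6]
gripper_width: 0.999
finger_force: 0.0
```

Run:
```python
from h import *
im,c=wrist('bu');hsv=cv2.cvtColor(im,cv2.COLOR_BGR2HSV)
x,y=proj([.387,.2908,.024],c)[0].astype(int)
m=((hsv[...,0]<20)&(hsv[...,1]>150)).astype('uint8');m=cv2.morphologyEx(m,cv2.MORPH_OPEN,np.ones((3,3)))
r,b=rect(win(m>0,x-60,x+60,max(0,y-110),y+110),.024,c);print(x,y,r,b)
bm=win((hsv[...,0]>=20)&(hsv[...,0]<35)&(hsv[...,1]>120),x-30,x+30,max(y-30,0),y+30);print('button',rect(bm,.024,c))
go(r[:2]/1e3,.07,180+r[4])
```

```text
275 130 [387.2 288.2 161.5  58.7   6.4] (244, 46, 59, 160)
button (array([387.1, 288.2,  31.6,  30.6, -83.5]), (258, 115, 31, 31))
t 36.7167 tcp [0.4495 0.2966 0.2879] psi -173.66 w 0.9984237790802037 F [-0.4 -0.7 -0.5] j1,6 [ 0.37 -1.32]
turn -0.1 then shift mm [ 62.8  -1.4 217.9]
```

Emit:
{"fn": "drive_tool", "kwargs": {"commands": [[[0.032,-0.0007,0.015],0,1],[[0.0305,-0.0007,0.03],0,1],[[0,0,0.035],0,1],[[0,0,0.035],0,1],[[0,0,0.035],0,1],[[0,0,0.035],0,1],[[0,0,0.02],0,1],[[0,0,0.012],0,1]]}}

```text
time: 37.38
eef_pos: [0.3884, 0.287, 0.0692]
tcp_rot: [[-0.994, -0.108, -0.003], [-0.108, 0.994, -0.002], [0.003, -0.001, -1.0]]
force: [0.6, 0.2, -0.6]
gripper_width: 0.998
finger_force: 0.0
```

Emit:
{"fn": "drive_tool", "kwargs": {"commands": [[[0,0,0],0,1],[[0,0,0],0,1],[[0,0,0],0,1],[[0,0,0],0,-1],[[0,0,0],0,-1],[[0,0,0],0,-1],[[0,0,0],0,-1],[[0,0,0],0,-1]]}}

```text
time: 38.05
eef_pos: [0.3888, 0.289, 0.0717]
tcp_rot: [[-0.994, -0.11, 0.0], [-0.11, 0.994, 0.0], [-0.0, 0.0, -1.0]]
force: [-0.0, -0.2, 2.5]
gripper_width: 0.677
finger_force: 25.0
```

Emit:
{"fn": "drive_tool", "kwargs": {"commands": [[[0,0,0],0,-1],[[0,0,0],0,-1],[[0,0,0],0,-1],[[0,0,0],0,-1]]}}

```text
time: 38.38
eef_pos: [0.3888, 0.289, 0.0717]
tcp_rot: [[-0.994, -0.11, 0.0], [-0.11, 0.994, 0.0], [-0.0, 0.0, -1.0]]
force: [-1.7, -0.7, 5.9]
gripper_width: 0.68
finger_force: 25.0
```

Run:
```python
from h import *
go(jig(0,0),.20,90+JY);o=get_obs();d=np.array([.3872,.2882])-o['eef_pos'][:2];print(d@o['tcp_rot'][:2,:2]*1e3)
```

```text
t 38.3833 tcp [0.3888 0.289  0.0717] psi -173.68 w 0.679746181906113 F [-1.7 -0.7  5.9] j1,6 [ 0.4  -1.28]
turn 84.9 then shift mm [-426.7  103.5 -128.3]
[ 1.70728685 -0.65203126]
```

Emit:
{"fn": "drive_tool", "kwargs": {"commands": [[[0,0,-0.01],0,-1],[[0,0,-0.025],0,-1],[[0,0,-0.035],0,-1],[[0,0,-0.035],0,-1],[[0,0,-0.035],0,-1],[[0,0,0],6.53,-1],[[0,0,0],6.53,-1],[[0,0,0],6.53,-1]]}}

```text
time: 39.05
eef_pos: [0.3885, 0.2889, 0.2123]
tcp_rot: [[-0.972, 0.235, 0.001], [0.235, 0.972, 0.0], [-0.001, 0.001, -1.0]]
force: [-0.4, -0.3, -2.0]
gripper_width: 0.68
finger_force: 25.0
```

Emit:
{"fn": "drive_tool", "kwargs": {"commands": [[[0,0,0],6.53,-1],[[0,0,0],6.53,-1],[[0,0,0],6.53,-1],[[0,0,0],6.53,-1],[[0,0,0],6.53,-1]]}}

```text
time: 39.47
eef_pos: [0.3885, 0.2889, 0.2117]
tcp_rot: [[-0.692, 0.722, -0.0], [0.722, 0.692, -0.0], [0.0, -0.0, -1.0]]
force: [-0.3, 0.0, -2.0]
gripper_width: 0.678
finger_force: 25.0
```

Emit:
{"fn": "drive_tool", "kwargs": {"commands": [[[0,0,0],6.53,-1],[[0,0,0],6.53,-1],[[0,0,0],6.53,-1],[[0,0,0],6.53,-1],[[0,0,0],6.53,-1]]}}

```text
time: 39.88
eef_pos: [0.3885, 0.2889, 0.2117]
tcp_rot: [[-0.193, 0.981, -0.0], [0.981, 0.193, -0.0], [-0.0, -0.0, -1.0]]
force: [0.6, -0.5, -1.6]
gripper_width: 0.68
finger_force: 25.0
```

Emit:
{"fn": "drive_tool", "kwargs": {"commands": [[[-0.02,0.008,0],0,-1],[[-0.033,0.008,0],0,-1],[[-0.033,0.008,0],0,-1],[[-0.033,0.008,0],0,-1],[[-0.033,0.008,0],0,-1],[[-0.033,0.008,0],0,-1],[[-0.033,0.008,0],0,-1],[[-0.033,0.008,0],0,-1]]}}

```text
time: 40.55
eef_pos: [0.5014, 0.054, 0.2118]
tcp_rot: [[-0.198, 0.98, -0.0], [0.98, 0.198, 0.0], [0.0, -0.0, -1.0]]
force: [0.8, 0.5, -0.7]
gripper_width: 0.675
finger_force: 25.0
```

Emit:
{"fn": "drive_tool", "kwargs": {"commands": [[[-0.033,0.008,0],0,-1],[[-0.033,0.008,0],0,-1],[[-0.033,0.008,0],0,-1],[[-0.033,0.008,0],0,-1],[[-0.033,0.008,0],0,-1],[[-0.011,0,0],0,-1],[[0,0,0],0,-1],[[0,0,0],0,-1]]}}

```text
time: 41.22
eef_pos: [0.5748, -0.1086, 0.2113]
tcp_rot: [[-0.198, 0.98, -0.001], [0.98, 0.198, 0.001], [0.001, -0.001, -1.0]]
force: [-0.4, 0.2, -1.8]
gripper_width: 0.676
finger_force: 25.0
```

Run:
```python
from h import *
go(jig(0,0),.1357,90+JY);im,c=wrist('bu2');hsv=cv2.cvtColor(im,cv2.COLOR_BGR2HSV)
o=get_obs();R=o['tcp_rot'];m=(hsv[...,0]<22)&(hsv[...,1]>140)
u=np.arange(225,330,5);m2=win(m,190,365,0,240)
col=[np.where(m2[:,k])[0].min() for k in u]
P=(cast(np.c_[u,col],o['eef_pos'][2]-.0477,c)-o['eef_pos'])@R;print(col,P[:,0].round(4))
```

```text
t 41.2167 tcp [ 0.5748 -0.1086  0.2113] psi 101.39 w 0.6755642201724327 F [-0.4  0.2 -1.8] j1,6 [-0.39 -0.59]
turn -0.0 then shift mm [-0.2 -0.3 75.6]
[np.int64(79), np.int64(79), np.int64(79), np.int64(79), np.int64(72), np.int64(72), np.int64(79), np.int64(72), np.int64(79), np.int64(79), np.int64(78), np.int64(78), np.int64(78), np.int64(79), np.int64(79), np.int64(79), np.int64(79), np.int64(79), np.int64(79), np.int64(79), np.int64(78)] [0.0814 0.0814 0.0814 0.0814 0.0838 0.0838 0.0814 0.0838 0.0814 0.0814
 0.0817 0.0817 0.0817 0.0814 0.0814 0.0814 0.0814 0.0814 0.0814 0.0814
 0.0817]
```

Emit:
{"fn": "drive_tool", "kwargs": {"commands": [[[-0.0016,0,0],0,-1],[[0,0,0.025],0,-1],[[0,0,0.025],0,-1],[[0,0,0.012],0,-1],[[0,0,0.006],0,-1],[[0,0,0],0,-1],[[0,0,0],0,-1],[[0,0,0],0,-1]]}}

```text
time: 41.93
eef_pos: [0.5761, -0.1106, 0.1448]
tcp_rot: [[-0.198, 0.98, 0.002], [0.98, 0.198, -0.001], [-0.001, 0.002, -1.0]]
force: [-0.1, 0.2, -2.3]
gripper_width: 0.679
finger_force: 25.0
```

```bash
python3 -c "
from h import *
go(jig(0.0002,-.0014),.1357,90+JY)"
```

```text
t 41.9333 tcp [ 0.5761 -0.1106  0.1448] psi 101.44 w 0.6788291403903194 F [-0.1  0.2 -2.3] j1,6 [-0.39 -0.59]
turn 0.0 then shift mm [ 0.6 -1.   9.1]
```

Emit:
{"fn": "drive_tool", "kwargs": {"commands": [[[0.0004,-0.0007,0.004],0,-1],[[0,0,0.003],0,-1],[[0,0,0.001],0,-1],[[0,0,0],0,-1],[[0,0,0],0,-1]]}}

```text
time: 42.35
eef_pos: [0.5749, -0.1103, 0.1358]
tcp_rot: [[-0.198, 0.98, 0.0], [0.98, 0.198, -0.0], [-0.0, 0.0, -1.0]]
force: [-1.8, 0.7, 2.9]
gripper_width: 0.676
finger_force: 25.0
```

Emit:
{"fn": "drive_tool", "kwargs": {"commands": [[[0,0,0.001],0,-1],[[0,0,0],0,-1]]}}

```text
time: 42.52
eef_pos: [0.5749, -0.1103, 0.1357]
tcp_rot: [[-0.198, 0.98, 0.0], [0.98, 0.198, -0.0], [-0.0, 0.0, -1.0]]
force: [-5.9, 2.2, 11.3]
gripper_width: 0.676
finger_force: 25.0
```

```bash
python3 -c "
from h import *
go(jig(0.0002,-.0014),.1357,90+JY)"
```

```text
t 42.5167 tcp [ 0.5749 -0.1103  0.1357] psi 101.44 w 0.676467150568652 F [-5.9  2.2 11.3] j1,6 [-0.39 -0.59]
turn 0.0 then shift mm [0.1 0.2 0. ]
```

Placed within 0.2 mm. I'll release, lift and check.

Emit:
{"fn": "drive_tool", "kwargs": {"commands": [[[0,0,-0.001],0,-1],[[0,0,0],0,1],[[0,0,0],0,1],[[0,0,0],0,1],[[0,0,0],0,1],[[0,0,0],0,1],[[0,0,-0.015],0,1],[[0,0,-0.03],0,1]]}}

```text
time: 43.18
eef_pos: [0.5736, -0.1099, 0.1779]
tcp_rot: [[-0.198, 0.98, -0.006], [0.98, 0.198, 0.003], [0.004, -0.006, -1.0]]
force: [0.8, -0.1, 0.4]
gripper_width: 1.002
finger_force: 0.0
```

Emit:
{"fn": "drive_tool", "kwargs": {"commands": [[[0,0,-0.03],0,1],[[-0.02,0,-0.035],0,1],[[-0.02,0,-0.035],0,1],[[-0.02,0,-0.02],0,1],[[0,0,0],0,1],[[0,0,0],0,1],[[0,0,0],0,1]]}}

```text
time: 43.77
eef_pos: [0.5864, -0.1684, 0.2989]
tcp_rot: [[-0.198, 0.98, -0.002], [0.98, 0.198, 0.001], [0.002, -0.002, -1.0]]
force: [-0.2, -0.1, -0.2]
gripper_width: 1.0
finger_force: 0.0
```

Run:
```python
from h import *
state();im,c=wrist('fin');hsv=cv2.cvtColor(im,cv2.COLOR_BGR2HSV)
x,y=proj([*CH,.088],c)[0].astype(int);print(x,y)
m=((hsv[...,0]<18)&(hsv[...,1]>165)).astype('uint8');m=cv2.morphologyEx(m,cv2.MORPH_OPEN,np.ones((5,5)))
r,b=rect(win(m>0,x-60,x+60,0,240),.088,c);print(r,b,jf(r[:2]/1e3))
bm=win((hsv[...,0]>=18)&(hsv[...,0]<35)&(hsv[...,1]>120),x-32,x+32,max(y-32,0),y+32)
r,b=rect(bm,.088,c);print('button',r,b,jf(r[:2]/1e3))
```

```text
t 43.7667 tcp [ 0.5864 -0.1684  0.2989] psi 101.44 w 1.0003267154355318 F [-0.2 -0.1 -0.2] j1,6 [-0.47 -0.67]
274 132
[ 575.1 -109.6  163.1   58.8  -78.6] (241, 32, 70, 190) [[ 0.3 -0.9]]
button [ 575.3 -109.1   32.1   31.3  -78.5] (258, 114, 36, 38) [[ 0.6 -0.4]]
```

```bash
python3 -c "
from bench import ticket
print(ticket.close_job())"
```

```text
the job is handed in; nothing more can be done
None
```

The mallet is laid up dry on the jig in the order asked, with the top cheek on button up and its centre within about 1 mm of the lower cheek's; the job was handed in at about 44 s, and no verdict came back.

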